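# Sort three sanding blocks by feel and stow them

### The arm

A 7-joint arm with a two-finger parallel gripper is mounted at the origin on the work surface. World frame = base frame: x ahead of the robot, y to its left, z up, the work surface at z = 0. Lengths are in m, angles in rad, forces in N, time in s.
With the tool pointing down it reaches from about 0.425 to 0.825 m from the base axis. Payload 3.6 kg.
Tool frame: the origin (TCP) lies on the front face of the gripper's body, between the roots of the fingers; the fingertips stand 84 mm ahead of it and the grasp point (between the pads) lies 65 mm ahead of it; z points along the fingers, y is the line along which they close (so a half turn about z gives the same grasp; the last joint's range is limited). The gripper opens to 93 mm and grips with 3 to 60 N. Pads are 15 mm wide; open, the fingers measure 128 mm over their backs; the gripper's body (75 mm by 188 mm) begins 65 mm behind the grasp point.
Start: joints at [1.185, 0.615, -0.013, 1.423, 0.008, 1.103, -0.04], TCP at [0.229, -0.608, 0.303] pointing down, gripper open.
Joint ranges: [-3.12, 3.12], [-0.3, 2.06], [-1.34, 1.32], [0.26, 2.42], [-1.36, 4.5], [0.01, 1.98], [-2.84, 2.84]. Speed limits (rad/s): [2.79, 2.79, 3.14, 3.14, 3.14, 3.14, 3.14].

### API

Orientations are given as a unit quaternion [w, x, y, z].
In Python, from bench import bot gives the robot as it stands.
- The arm moves only by the tool send_rows, never from a script. Its argument "motion" is a list of rows, each a list of 2 entries, a list of its own where there are three numbers: the shift along the tool's x, y, z in cm, then the turn about the tool's z in units of 6 degrees (1.0 is 6 degrees). A call has exactly 5 rows; each row shifts and turns the commanded pose from where the row before left it, along the tool's axes as they then stand; what a row does not reach is not made up. A row lasts 1/12 s, in which the tool goes at most 41.7 mm and 7.16 degrees, less where a joint would pass 70% of its speed; a pose out of reach is approached as far as the arm can. A call is refused whole if a number of a shift passes 4.17 or a number of a turn 1, either way. A call with a gripper value outside its range is refused whole. "hand" is the closure, from -1 (fully open) to 1 (shut), set as the call begins (left out, the last holds). The fingers move at their own pace and stop on an object; "force" is the grip in N (left out, the last holds). Time passes only in rows, so rows that do not move let the fingers close, or fill a call up. It gives the time, the measured TCP pose, the force, the opening and the grip force at its end, in the units of the state.
- bot.read_state(): the state, without advancing time (a new reading comes with each control period).
- bot.grab_frame(name): name is "scene" or "top"; returns a dict with "img" (400x640x3 uint8, red, green, blue), "vfov" (degrees; the focal length in pixels is half the picture's height over the tangent of half this angle, whatever the lens; pixels are square), "cx", "cy" (the principal point, pixels), "k1" (the pictures are not rectified: a ray, as slopes to the right and down, at radius r is drawn at 1 + k1 r^2 times it, then the intrinsics apply), "xyz" and "orientation" of the camera in the world. Camera axes: x right, y down, z forward; pixel columns grow to the right and rows downward; lengths in m; the calibration is good to about 2 mm. A picture is of the moment at which its call begins. There is no depth.
- bot.close_job(): hands the job in; it is judged then, once.
The state is a dict: "t": time; "q": joint angles; "joint_velocities": joint speeds; "joint_torque": joint torques, N m; "eef_pos": TCP position; "ee_rot": TCP orientation; "force": force on the tool from outside, world axes, zero at the start; "ft_torque": the same for the moment, N m; "opening": finger opening in m; "gripper_force": force on a finger pad.
Only numpy, scipy, OpenCV 4.12 (cv2) and the standard library are available. Lean on these libraries where they do the work, as an engineer would, in place of code of your own. Each camera call takes 0.05 s, during which the arm holds its last target. There are 200 camera calls.

### The job

Three sanding blocks on the desk look alike but have coarse, medium and smooth undersides: drag each across the desk to feel which is which. Put the coarsest fully home in the sloping holder, notch over the key, lay the medium one flat in the tray's near bay and the smoothest flat in its far bay. Set them down without dropping them, and leave the bottle, jar and scale where they are.

Things in the scene. Friction and masses are not known exactly. Their poses are not given: they have to be found in the camera images.
- card: Thin brown card lying fixed on the desk, 340 (x) x 150 mm (y), under 1 mm thick and no obstacle. Origin at its centre, x away from the robot. Three look-alike sanding blocks stand on it in a row along x, 120 mm apart: coarse, medium and smooth, in any order. Only their starting spots are given, not where they go later.
- spot_near (a point): Centre of the block that starts nearest the robot, 26.5 mm above its underside (the point stays there when the block is moved). z up, x along the block to its notched end. Body 110 (x) x 64 (y) x 22 mm high; across the middle of its top a grip rib 24 (x) x 44 mm (y), up to 53 mm above the underside. Notch in the middle of the +x end: 16 wide (y), 14 deep (x), full height.
- spot_mid (a point): The same for the block in the middle of the row, of the same shape. The blocks differ only in how hard the underside drags. Dragged over card or desk under its own weight (0.85 kg, steel core) a moving block resists with about 12 N (coarse), 4.2 N (medium) or 1.0 N (smooth), +-20%; less (down to 6, 3 and 0.9 N) if finger friction carries part of the weight, more if it presses down.
- spot_far (a point): The same for the block farthest from the robot, of the same shape. In all three blocks the lowest 5 mm (the abrasive) is set in 2 mm from the edges.
- pocket (a point): Centre of the holder's pocket floor, 40 mm above the desk. The pocket is tilted 30 degrees and opens up and away from the robot. z: out, square to the floor; x: down the slope; y: level. Inside 67.5 (x) x 113.5 mm (y), walls 14 high, 6 thick. A key 12 wide (x), 11.5 long (y), as high as the walls, stands mid-way along the +y end wall: a block goes in only with its notch to +y.
- holder: The fixed aluminium holder with the pocket, about 90 x 126 mm on the desk and 74 high. Origin on the desk, right below the pocket point; x away from the robot, y along the pocket, z up.
- near_bay (a point): Centre of the floor of the tray's bay nearer the robot, 5 mm above the desk; z up, x to the far bay. The fixed blue plastic tray is 180 (x) x 160 (y) x 26 mm high with 5 mm walls and floor and a wall of full height between its two bays, each 82.5 (x) x 150 mm (y) inside. A block lies in a bay along y, either way round.
- far_bay (a point): The same point of the tray's bay farther from the robot.
- powder_bottle: Bystander: white bottle with blue cap, 68 mm across, 90 high, loose. Origin at the centre of its underside.
- glass_jar: Bystander: glass jar, 80 mm across, 140 high, loose. Origin at the centre of its underside.
- scale: Bystander: round white scale, 156 mm across, 40 high, loose. Origin at the centre of its underside.
Mind the look-alikes: they are no part of the job. Of the things shaped like the part that bears near_bay, the blue one is meant.

How it is judged:
At the end, for the whole second after the job is handed in: Coarsest block on the pocket floor (centre within 6 mm, seated within 3 mm, square within 4 degrees); medium flat on the floor of the near bay, smoothest of the far bay (within 20 mm across, 30 along, 3 in height, 3.4 degrees of level); all at rest (x of coarse_mid in the frame of pocket between -0.006 and 0.006 m and y of coarse_mid in the frame of pocket between -0.006 and 0.006 m and z of coarse_mid in the frame of pocket between 0.0235 and 0.0295 m and angle between the z axis of coarse_mid and the z axis of pocket, either way round below 0.07 rad and x of medium_mid in the frame of near_bay between -0.02 and 0.02 m and y of medium_mid in the frame of near_bay between -0.03 and 0.03 m and z of medium_mid in the frame of near_bay between 0.0235 and 0.0295 m and angle between each of medium_mid, smooth_mid's own z axis and vertical below 0.06 rad and x of smooth_mid in the frame of far_bay between -0.02 and 0.02 m and y of smooth_mid in the frame of far_bay between -0.03 and 0.03 m and z of smooth_mid in the frame of far_bay between 0.0235 and 0.0295 m and linear speed of each of coarse_block, medium_block, smooth_block below 0.02 m/s); the robot touches nothing.
It fails at once if the bottle, the jar or the scale is moved more than 20 mm (distance of any of powder_bottle, glass_jar, scale from where it was at the start of the episode above 0.02 m).
It fails at once if a block is dropped or thrown (moves faster than 0.6 m/s with no finger touching it) ((linear speed of coarse_block above 0.6 m/s and contact force between coarse_block and the fingers below 0.05 N) or (linear speed of medium_block above 0.6 m/s and contact force between medium_block and the fingers below 0.05 N) or (linear speed of smooth_block above 0.6 m/s and contact force between smooth_block and the fingers below 0.05 N)).
It also fails if it takes over 72 s, if anything falls off the work surface, if the arm or the gripper's body presses on something with over 40 N, if the wrist force passes 120 N, or if a joint passes its speed limit or range.

## Working session

There is one attempt and no reset: what is moved stays moved. The work goes in short steps, Python scripts to look and compute and a tool call to move; the robot and the scene stay as the last step left them, time stands still between calls to the robot, and variables do not carry over. Pictures are saved under pics/ and viewed, at most 10 in all, crops included, and the job is handed in when it is done.

Besides the shell and the picture viewer there is one more tool, called by a JSON object that holds its "fn" and its "kwargs". send_rows: Moves the arm, as the interface text tells. Its arguments: {"type":"object","properties":{"motion":{"type":"array"},"hand":{"type":"number"},"force":{"type":"number"}},"required":["motion"]}

```bash
mkdir -p pics; ls
python3 - <<'E'
from bench import bot
import cv2
print(bot.read_state())
for n in("scene","top"):
    f=bot.grab_frame(n); cv2.imwrite(f"pics/{n}0.png",f["img"][:,:,::-1]); print({k:v for k,v in f.items() if k!="img"})
E
```

```text
pics
{'t': 0.0, 'q': array([ 1.18449577,  0.61589656, -0.01260892,  1.42485039,  0.00808276,
        1.10339008, -0.04038117]), 'joint_velocities': array([-1.46992537e-04,  7.73354371e-04,  8.41719568e-04, -2.08711899e-03,
       -1.84127889e-05,  8.46324481e-04,  6.99264863e-04]), 'joint_torque': array([-5.00772167e-04, -4.58939874e+01,  2.09350060e-01, -1.65745819e+01,
       -6.09582709e-02,  2.05056433e-02,  2.34327454e-04]), 'eef_pos': array([ 0.22867148, -0.60785039,  0.3016117 ]), 'ee_rot': array([-1.22501657e-03,  9.83854412e-01,  1.78966312e-01, -2.34768648e-04]), 'force': array([-0.11430782,  0.35315236, -0.3283477 ]), 'ft_torque': array([0.03059744, 0.00136023, 0.02224583]), 'gripper_force': 0.0, 'opening': 0.09306834859833621}
{'vfov': 45.35400343724162, 'cx': 313.814690520908, 'cy': 197.85546903310723, 'k1': -0.1330049569477676, 'xyz': array([1.26885199, 0.50019635, 1.23475801]), 'orientation': array([-0.14460597,  0.42469181,  0.85005456, -0.2759225 ])}
{'vfov': 45.96322475584921, 'cx': 313.59981695816253, 'cy': 198.84996399850687, 'k1': -0.0407997506627911, 'xyz': array([ 0.47393509, -0.03874436,  1.41634382]), 'orientation': array([-0.02598686,  0.71207444, -0.70121789,  0.02383571])}
```

View pics/scene0.png

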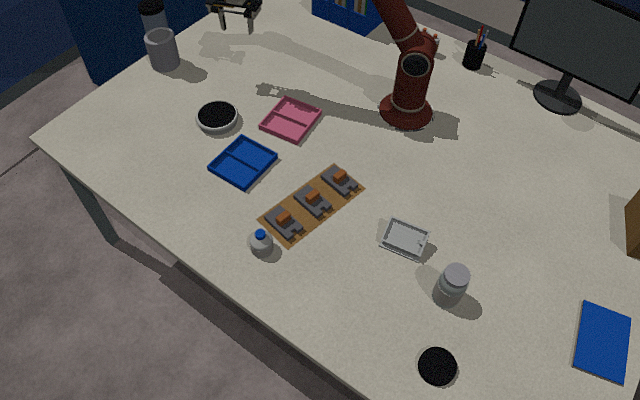

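View pics/top0.png

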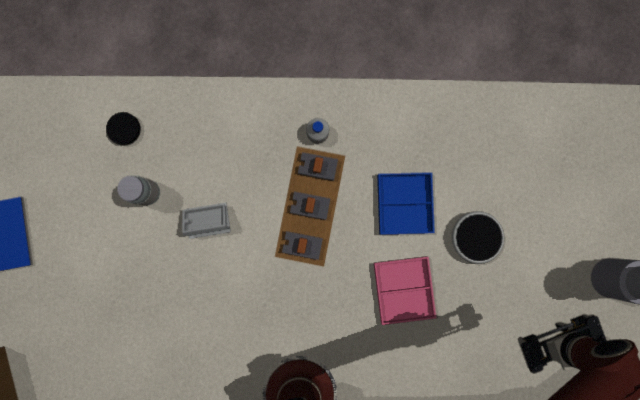

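The top view has world x up and y left. It shows the card with three blocks at about (318,166), (310,206) and (302,245), notches to the left. The grey holder is at (205,220), the blue tray at (405,204), the bottle at (317,130), the jar at (138,190) and the scale at (478,237).

```bash
cat > h.py <<'E'
import numpy as np, cv2
from scipy.spatial.transform import Rotation as R
from bench import bot
def rot(q): return R.from_quat(np.roll(q,-1)).as_matrix()
def rays(f,px):
    F=f["img"].shape[0]/2/np.tan(np.radians(f["vfov"]/2))
    K=np.array([[F,0,f["cx"]],[0,F,f["cy"]],[0,0,1]])
    p=cv2.undistortPoints(np.asarray(px,float).reshape(-1,1,2),K,np.array([f["k1"],0,0,0.])).reshape(-1,2)
    return np.c_[p,np.ones(len(p))]@rot(f["orientation"]).T
def onplane(f,px,z):
    d=rays(f,px); return f["xyz"]+d*((z-f["xyz"][2])/d[:,2])[:,None]
def tri(fa,pa,fb,pb):
    out=[]
    for a,b in zip(rays(fa,pa),rays(fb,pb)):
        A=np.zeros((3,3));v=np.zeros(3)
        for d,o in((a,fa["xyz"]),(b,fb["xyz"])):
            d=d/np.linalg.norm(d);P=np.eye(3)-np.outer(d,d);A+=P;v+=P@o
        out.append(np.linalg.solve(A,v))
    return np.array(out)
def blobs(m,amin):
    m=m.astype(np.uint8)
    n,l,s,c=cv2.connectedComponentsWithStats(m)
    return [(c[i],s[i],l==i) for i in range(1,n) if s[i,4]>=amin]
def hsv(f): return cv2.cvtColor(f["img"],cv2.COLOR_RGB2HSV)
def rect(m): return cv2.minAreaRect(cv2.findContours(m.astype(np.uint8),0,1)[0][0])
def project(f,P):
    F=f["img"].shape[0]/2/np.tan(np.radians(f["vfov"]/2))
    c=(np.atleast_2d(P)-f["xyz"])@rot(f["orientation"]); s=c[:,:2]/c[:,2:]
    return s*(1+f["k1"]*(s**2).sum(1))[:,None]*F+[f["cx"],f["cy"]]
E
python3 - <<'E'
from h import *
np.set_printoptions(precision=4,suppress=True)
F={n:bot.grab_frame(n) for n in("scene","top")}
roi={"scene":dict(all=(160,250,250,370),tray=(125,195,200,285),hold=(205,270,365,440)),
     "top":dict(all=(140,270,270,350),tray=(160,245,365,445),hold=(190,250,165,245))}
O={}
for n,f in F.items():
    H=hsv(f); h,s,v=[H[:,:,i].astype(int) for i in range(3)]
    def R_(m,k):
        a,b,c,d=roi[n][k]; z=np.zeros(m.shape,bool); z[a:b,c:d]=m[a:b,c:d]; return z
    px=H[(205 if n=="top" else 198),(311 if n=="top" else 313)]; print(n,"rib hsv",px)
    orange=R_((h<13)&(s>165)&(v>90),"all"); bl=blobs(orange,8)
    print("ribs",[(b[0].round(1),b[1][4]) for b in bl]); O[n]=[b[0] for b in bl]
    blue=R_((h>100)&(h<125)&(s>150),"tray"); b=max(blobs(blue,50),key=lambda b:b[1][4]); r=rect(b[2]); 
    bp=cv2.boxPoints(r); print("tray",bp.round(1)); O[n+"t"]=bp
    print(onplane(f,bp,0.026)); 
    brown=R_((h>5)&(h<25)&(s>100),"all"); b=max(blobs(brown|R_((v<110),"all"),50),key=lambda b:b[1][4]); bp=cv2.boxPoints(rect(b[2])); print("card",onplane(f,bp,0.0))
    a,b_,c,d=roi[n]["hold"]
    cv2.imwrite(f"pics/h_{n}.png",cv2.resize(f["img"][a:b_,c:d,::-1],None,fx=7,fy=7,interpolation=cv2.INTER_CUBIC))
    a,b_,c,d=roi[n]["all"]
    cv2.imwrite(f"pics/b_{n}.png",cv2.resize(f["img"][a:b_,c:d,::-1],None,fx=5,fy=5,interpolation=cv2.INTER_CUBIC))
if len(O["top"])==3==len(O["scene"]):
    s=sorted(O["scene"],key=lambda p:p[1])[::-1]; t=sorted(O["top"],key=lambda p:p[1])
    print("tri ribs far..near",tri(F["top"],t,F["scene"],s))
E
python3 -c "
import cv2,numpy as np
a=cv2.imread('pics/h_top.png');b=cv2.imread('pics/h_scene.png');print(a.shape,b.shape)
w=max(a.shape[1],b.shape[1]);im=np.vstack([cv2.copyMakeBorder(i,0,0,0,w-i.shape[1],0) for i in(a,b)]);im=im[:,:,:];im=cv2.resize(im,None,fx=.66,fy=.66);print(im.shape);cv2.imwrite('pics/hold.png',im)"
```

```text
scene rib hsv [ 12 171  64]
ribs []
tray [[206. 167.]
 [248. 125.]
 [279. 156.]
 [237. 198.]]
[[ 0.6624 -0.3786  0.026 ]
 [ 0.4327 -0.3963  0.026 ]
 [ 0.4796 -0.2161  0.026 ]
 [ 0.6946 -0.2108  0.026 ]]
card [[ 0.7045 -0.1233  0.    ]
 [ 0.3362 -0.0734  0.    ]
 [ 0.4038  0.0796  0.    ]
 [ 0.7485  0.018   0.    ]]
top rib hsv [ 10 167 110]
ribs [(array([317.7, 164.6]), np.int32(82)), (array([309.7, 204.5]), np.int32(87)), (array([301.8, 245.1]), np.int32(90))]
tray [[377.5 174.1]
 [431.5 172.4]
 [433.4 232.3]
 [379.3 234. ]]
[[ 0.6486 -0.2222  0.026 ]
 [ 0.6563 -0.3831  0.026 ]
 [ 0.4787 -0.3883  0.026 ]
 [ 0.4715 -0.2287  0.026 ]]
card [[ 0.4005  0.0797  0.    ]
 [ 0.7329  0.02    0.    ]
 [ 0.7055 -0.1268  0.    ]
 [ 0.3741 -0.0649  0.    ]]
(420, 560, 3) (455, 525, 3)
(578, 370, 3)
```

View pics/hold.png

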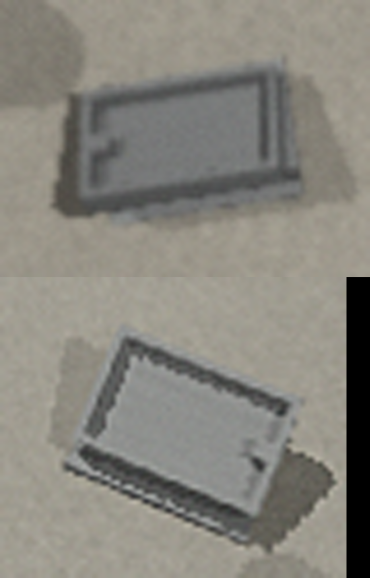

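View pics/b_top.png

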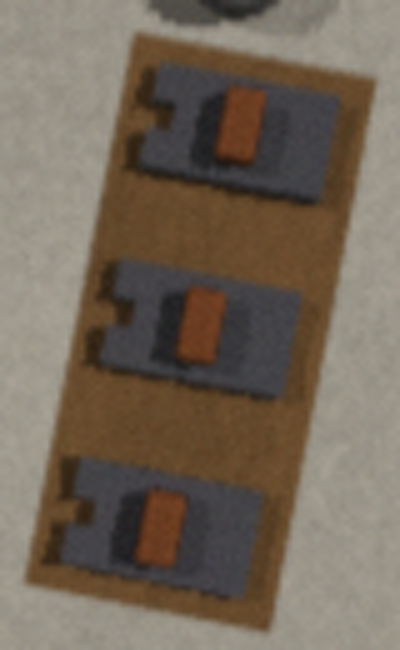

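The crops show the card's blocks clearly, with orange ribs and notches to the left. The holder's key is at its left (+y) end, and the rim is visible in both views. I'll zoom in on the holder's rim corners and triangulate the ribs.

Run:
```python
from h import *
np.set_printoptions(precision=4,suppress=True)
F={n:bot.grab_frame(n) for n in("scene","top")}
T={}
for n,(a,b,c,d) in {"scene":(160,250,250,370),"top":(140,270,270,350)}.items():
    f=F[n];H=hsv(f).astype(int);z=np.zeros(H.shape[:2],bool);z[a:b,c:d]=1
    m=z&(H[:,:,0]<14)&(H[:,:,1]>150)&(H[:,:,2]>(75 if n=="scene" else 90))
    if n=="top": m=z&(H[:,:,0]<13)&(H[:,:,1]>165)&(H[:,:,2]>90)
    else: m=z&(H[:,:,0]<12)&(H[:,:,1]>160)&(H[:,:,2]>80)
    bl=sorted(sorted(blobs(m,8),key=lambda b:-b[1][4])[:3],key=lambda b:-b[0][1] if n=="scene" else b[0][1]); T[n]=[b[0] for b in bl]
    print(n,[(b[0].round(1),b[1][4]) for b in bl])
    if n=="top":
        g=z&(H[:,:,1]<80)&(H[:,:,2]<110); 
        for b,r in zip(bl,T[n]):
            w=np.zeros_like(z);w[int(r[1])-18:int(r[1])+18,int(r[0])-24:int(r[0])+26]=1
            bb=[x for x in blobs((g|m)&w,100)]; bb=max(bb,key=lambda x:x[1][4])
            q=rect(bb[2]); p=onplane(f,cv2.boxPoints(q),.022); c=p.mean(0); e=[p[1]-p[0],p[2]-p[1]]; e=max(e,key=np.linalg.norm); s=min([p[1]-p[0],p[2]-p[1]],key=np.linalg.norm)
            print("body",c,np.linalg.norm(e),np.linalg.norm(s),np.degrees(np.arctan2(e[1],e[0]))%180,"rib@.053",onplane(f,[r],.053)[0])
print("tri",tri(F["top"],T["top"],F["scene"],T["scene"]))
# tray tri: floor/rim corners picked by box in top; height from divider mid
for n,(a,b,c,d) in {"top":(198,240,173,235),"scene":(213,265,375,435)}.items():
    im=F[n]["img"][a:b,c:d,::-1]; im=cv2.normalize(cv2.resize(im,None,fx=11,fy=11,interpolation=cv2.INTER_CUBIC),None,0,255,cv2.NORM_MINMAX)
    for k in range(0,im.shape[1],110): cv2.putText(im,str(c+k//11),(k,10),0,.4,(0,0,255));cv2.line(im,(k,12),(k,18),(0,0,255))
    for k in range(0,im.shape[0],110): cv2.putText(im,str(a+k//11),(0,k+10),0,.4,(0,0,255))
    cv2.imwrite(f"pics/hz_{n}.png",im)
```

```text
scene []
top [(array([317.7, 164.4]), np.int32(84)), (array([309.8, 204.7]), np.int32(88)), (array([301.8, 245.1]), np.int32(88))]
body [ 0.6704 -0.0438  0.022 ] 0.11065431740562924 0.06598505183862793 79.44812427760057 rib@.053 [ 0.6709 -0.0442  0.053 ]
body [ 0.5529 -0.0221  0.022 ] 0.11048848457832247 0.06567791715701769 79.95581250208964 rib@.053 [ 0.553  -0.0231  0.053 ]
body [ 0.4354 -0.001   0.022 ] 0.10992907615005333 0.06507204690958658 79.61239167124124 rib@.053 [ 0.436  -0.0018  0.053 ]Traceback (most recent call last):
  File "<stdin>", line 19, in <module>
  File "h.py", line 14, in tri
    for a,b in zip(rays(fa,pa),rays(fb,pb)):
                               ~~~~^^^^^^^
  File "h.py", line 8, in rays
    p=cv2.undistortPoints(np.asarray(px,float).reshape(-1,1,2),K,np.array([f["k1"],0,0,0.])).reshape(-1,2)
      ~~~~~~~~~~~~~~~~~~~^^^^^^^^^^^^^^^^^^^^^^^^^^^^^^^^^^^^^^^^^^^^^^^^^^^^^^^^^^^^^^^^^^^
cv2.error: OpenCV(4.12.0) /io/opencv/modules/calib3d/src/undistort.dispatch.cpp:347: error: (-215:Assertion failed) CV_IS_MAT(_src) && CV_IS_MAT(_dst) && (_src->rows == 1 || _src->cols == 1) && (_dst->rows == 1 || _dst->cols == 1) && _src->cols + _src->rows - 1 == _dst->rows + _dst->cols - 1 && (CV_MAT_TYPE(_src->type) == CV_32FC2 || CV_MAT_TYPE(_src->type) == CV_64FC2) && (CV_MAT_TYPE(_dst->type) == CV_32FC2 || CV_MAT_TYPE(_dst->type) == CV_64FC2) in function 'cvUndistortPointsInternal'
```

Block bodies measure 110 x 65 mm at height 22 mm, with the long axes at 79.7°. The scene-view mask needs fixing, so I'll correct that, print the pictures, and add a helper that converts a target into tool-axis rows.

```bash
cat >> h.py <<'E'
def plan(tgt,yaw_y=None,n=None,state=None,step=.040):
    """rows to bring TCP to tgt; yaw_y = wanted world angle (deg) of tool y (mod 180)"""
    s=state or bot.read_state(); M=rot(s["ee_rot"]); p=np.array(s["eef_pos"]); tgt=np.array(tgt)
    u=0.
    if yaw_y is not None:
        cur=np.degrees(np.arctan2(M[1,1],M[0,1])); d=(yaw_y-cur+90)%180-90; u=-d/6
    L=np.linalg.norm(tgt-p); n=n or 5*int(np.ceil(max(L/step,abs(u)/.95,1)/5)); du=u/n
    for i in range(n):
        sh=M.T@(tgt-p)/n*100; print([[round(float(x),2) for x in sh],round(du,3)],end="," if (i+1)%5 else "\n")
        M=M@R.from_euler("z",du*6,degrees=True).as_matrix()
    print("L",round(L,3),"turn",round(u,2),"rows",n)
E
python3 - <<'E'
from h import *
np.set_printoptions(precision=4,suppress=True)
F={n:bot.grab_frame(n) for n in("scene","top")}
f=F["scene"]; P=project(f,np.array([[.6709,-.0442,.053],[.553,-.0231,.053],[.436,-.0018,.053]]));print(P)
H=hsv(f).astype(int)
for p in P:
    x,y=p.astype(int); print(H[y-2:y+3:2,x-3:x+4:3].tolist())
M=(H[:,:,0]<14)&(H[:,:,1]>150);z=np.zeros_like(M)
for n,(a,b,c,d) in {"top":(198,240,173,235),"scene":(213,265,375,435)}.items():
    im=F[n]["img"][a:b,c:d,::-1]; im=cv2.normalize(cv2.resize(im,None,fx=11,fy=11,interpolation=cv2.INTER_CUBIC),None,0,255,cv2.NORM_MINMAX)
    for k in range(0,im.shape[1],110): cv2.putText(im,str(c+k//11),(k,10),0,.4,(0,0,255));cv2.line(im,(k,12),(k,18),(0,0,255))
    for k in range(0,im.shape[0],110): cv2.putText(im,str(a+k//11),(0,k+10),0,.4,(0,0,255))
    cv2.imwrite(f"pics/hz_{n}.png",im)
plan([.553,-.0225,.25],-100.3)
E
```

```text
[[282.7222 214.7257]
 [312.0417 192.9717]
 [339.3594 172.8334]]
[[[116, 20, 89], [11, 127, 116], [12, 164, 121]], [[11, 117, 111], [13, 172, 126], [15, 159, 128]], [[12, 167, 130], [13, 162, 123], [13, 152, 131]]]
[[[110, 9, 83], [12, 133, 115], [11, 170, 123]], [[9, 125, 112], [13, 169, 125], [13, 173, 124]], [[15, 175, 128], [13, 176, 123], [12, 147, 128]]]
[[[107, 25, 92], [10, 118, 112], [12, 184, 122]], [[8, 89, 114], [13, 167, 127], [13, 176, 120]], [[13, 170, 126], [13, 159, 125], [13, 165, 124]]]
[[2.55, -2.17, 0.26], np.float64(0.258)],[[2.49, -2.24, 0.26], np.float64(0.258)],[[2.43, -2.3, 0.26], np.float64(0.258)],[[2.36, -2.37, 0.26], np.float64(0.258)],[[2.3, -2.43, 0.26], np.float64(0.258)]
[[2.23, -2.49, 0.26], np.float64(0.258)],[[2.17, -2.55, 0.26], np.float64(0.258)],[[2.1, -2.61, 0.26], np.float64(0.258)],[[2.02, -2.67, 0.26], np.float64(0.258)],[[1.95, -2.72, 0.26], np.float64(0.258)]
[[1.88, -2.77, 0.26], np.float64(0.258)],[[1.8, -2.82, 0.26], np.float64(0.258)],[[1.73, -2.87, 0.26], np.float64(0.258)],[[1.65, -2.91, 0.26], np.float64(0.258)],[[1.57, -2.96, 0.26], np.float64(0.258)]
[[1.49, -3.0, 0.26], np.float64(0.258)],[[1.41, -3.04, 0.26], np.float64(0.258)],[[1.32, -3.07, 0.26], np.float64(0.258)],[[1.24, -3.11, 0.26], np.float64(0.258)],[[1.16, -3.14, 0.26], np.float64(0.258)]
L 0.672 turn 5.15 rows 20
```

View pics/hz_top.png

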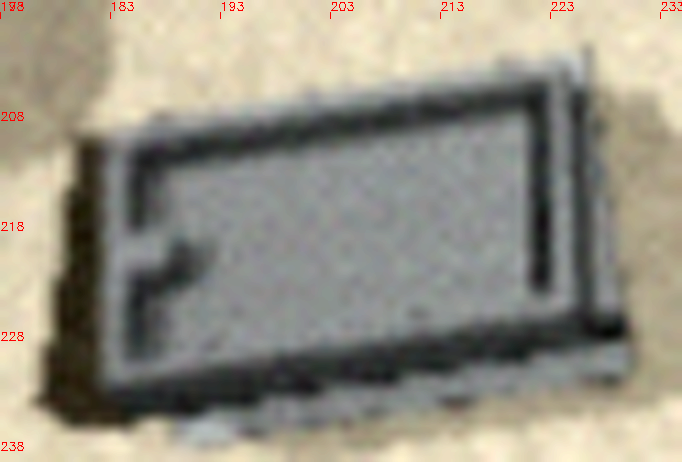

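View pics/hz_scene.png

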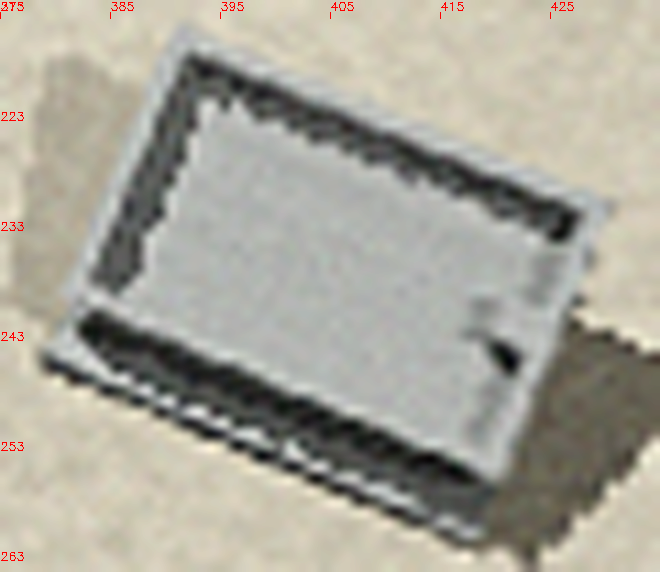

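Rim corners in the 11x crops: in the top view, near −y (580,318), near +y (106,384), far +y (106,133), far −y (575,68). In the scene view they are (185,28), (610,207), (498,478) and (72,308). I'll move above the middle block now.

{"fn": "send_rows", "kwargs": {"motion": [[[2.55,-2.17,0.26],0.26],[[2.49,-2.24,0.26],0.26],[[2.43,-2.3,0.26],0.26],[[2.36,-2.37,0.26],0.26],[[2.3,-2.43,0.26],0.26]], "hand": -1, "force": 20}}

```text
t: 0.82
eef_pos: [0.3106, -0.4606, 0.2898]
ee_rot: [0.0, 0.994, 0.111, 0.0]
force: [0.5, 0.2, 0.3]
opening: 0.0924
gripper_force: 0.0
```

{"fn": "send_rows", "kwargs": {"motion": [[[2.23,-2.49,0.26],0.26],[[2.17,-2.55,0.26],0.26],[[2.1,-2.61,0.26],0.26],[[2.02,-2.67,0.26],0.26],[[1.95,-2.72,0.26],0.26]]}}

```text
t: 1.23
eef_pos: [0.3919, -0.3143, 0.277]
ee_rot: [0.0, 0.999, 0.043, 0.0]
force: [0.2, -0.1, 0.7]
opening: 0.0927
gripper_force: 0.0
```

{"fn": "send_rows", "kwargs": {"motion": [[[1.88,-2.77,0.26],0.26],[[1.8,-2.82,0.26],0.26],[[1.73,-2.87,0.26],0.26],[[1.65,-2.91,0.26],0.26],[[1.57,-2.96,0.26],0.26]]}}

```text
t: 1.65
eef_pos: [0.4736, -0.168, 0.264]
ee_rot: [0.0, 1.0, -0.025, 0.0]
force: [0.3, -0.1, 0.1]
opening: 0.0929
gripper_force: 0.0
```

{"fn": "send_rows", "kwargs": {"motion": [[[1.49,-3.0,0.26],0.26],[[1.41,-3.04,0.26],0.26],[[1.32,-3.07,0.26],0.26],[[1.24,-3.11,0.26],0.26],[[1.16,-3.14,0.26],0.26]]}}

```text
t: 2.07
eef_pos: [0.5553, -0.0219, 0.2509]
ee_rot: [-0.0, 0.996, -0.093, 0.0]
force: [-0.2, -0.5, 0.3]
opening: 0.0928
gripper_force: 0.0
```

Run:
```python
from h import *
np.set_printoptions(precision=4,suppress=True)
S={n:bot.grab_frame(n) for n in("scene","top")}
t=(np.array([[580,318],[106,384],[106,133],[575,68]])+.5)/11-.5+[173,198]
s=(np.array([[185,28],[610,207],[498,478],[72,308]])+.5)/11-.5+[375,213]
X=tri(S["top"],t,S["scene"],s); print("rim A B C D",X)
c=X.mean(0); ex=(X[2]+X[3]-X[0]-X[1])/2; ey=(X[1]+X[2]-X[0]-X[3])/2; n=np.cross(ex,ey);n/=np.linalg.norm(n)
print("c",c,"len",np.linalg.norm(ex),np.linalg.norm(ey),"n",n,"tilt",np.degrees(np.arccos(n[2])),"yaw y",np.degrees(np.arctan2(ey[1],ey[0])),"yaw x",np.degrees(np.arctan2(ex[1],ex[0])),"pocket",c-.014*n)
q=bot.read_state();print(q["t"],q["eef_pos"],q["ee_rot"],q["force"],q["q"])
plan([.553,-.0225,.109],-100.3)
```

```text
rim A B C D [[0.4855 0.2187 0.0668]
 [0.4669 0.3407 0.0688]
 [0.534  0.3529 0.0321]
 [0.5529 0.2308 0.0225]]
c [0.5098 0.2858 0.0475] len 0.07946914710508536 0.12362523620721863 n [0.5104 0.0377 0.8591] tilt 30.78254436422659 yaw y 98.73471444342637 yaw x 10.249549562539656 pocket [0.5027 0.2853 0.0355]
2.1667 [ 0.5569 -0.0157  0.2503] [-0.0026  0.9962 -0.0867  0.0008] [-1.2482  0.406  -0.1637] [-0.0525  0.5282  0.0663  1.7672 -0.0513  0.8459 -1.7058]
[[-0.06, 0.16, 2.83], np.float64(0.012)],[[-0.06, 0.16, 2.83], np.float64(0.012)],[[-0.05, 0.16, 2.83], np.float64(0.012)],[[-0.05, 0.16, 2.83], np.float64(0.012)],[[-0.05, 0.16, 2.83], np.float64(0.012)]
L 0.142 turn 0.06 rows 5
```

The rim triangulates well: tilt about 30.8°, 79.5 x 124 mm, yaw about 9.3°. Next I descend part-way and check that the arm has settled.

{"fn": "send_rows", "kwargs": {"motion": [[[-0.05,0.1,2.0],0],[[-0.05,0.1,2.0],0],[[-0.05,0.1,2.0],0],[[0,0,2.0],0],[[0,0,1.5],0]]}}

```text
t: 2.58
eef_pos: [0.5519, -0.0269, 0.1545]
ee_rot: [0.0, 0.996, -0.092, -0.001]
force: [0.6, -0.4, -0.2]
opening: 0.0931
gripper_force: 0.0
```

Run:
```python
from h import *
np.set_printoptions(precision=4,suppress=True)
q=bot.read_state();print(q["t"],q["eef_pos"],q["force"])
f=bot.grab_frame("scene"); q=bot.read_state();print(q["t"],q["eef_pos"],q["joint_velocities"].round(3))
plan([.553,-.0225,.109],-100.3)
```

```text
2.5833 [ 0.5519 -0.0269  0.1545] [ 0.6323 -0.3703 -0.1946]
2.6333 [ 0.5505 -0.0267  0.1521] [-0.003 -0.032  0.001 -0.012  0.004  0.087 -0.006]
[[0.04, -0.09, 0.86], np.float64(-0.01)],[[0.04, -0.09, 0.86], np.float64(-0.01)],[[0.04, -0.09, 0.86], np.float64(-0.01)],[[0.04, -0.09, 0.86], np.float64(-0.01)],[[0.04, -0.09, 0.86], np.float64(-0.01)]
L 0.043 turn -0.05 rows 5
```

{"fn": "send_rows", "kwargs": {"motion": [[[0.1,-0.2,1.0],0],[[0.1,-0.2,1.0],0],[[0,0,1.0],0],[[0,0,0.8],0],[[0,0,0.5],0]]}}

```text
t: 3.05
eef_pos: [0.555, -0.0225, 0.1119]
ee_rot: [0.0, 0.996, -0.092, -0.0]
force: [0.5, -0.4, 0.7]
opening: 0.0929
gripper_force: 0.0
```

{"fn": "send_rows", "kwargs": {"motion": [[[0,0,0],0],[[0,0,0],0],[[0,0,0],0],[[0,0,0],0],[[0,0,0],0]], "hand": 1, "force": 20}}

```text
t: 3.47
eef_pos: [0.5556, -0.0226, 0.1133]
ee_rot: [-0.0, 0.996, -0.092, 0.001]
force: [-0.9, -1.4, 0.5]
opening: 0.0642
gripper_force: 0.0
```

{"fn": "send_rows", "kwargs": {"motion": [[[0,0,0],0],[[0,0,0],0],[[0,0,0],0],[[0,0.5,0],0],[[0,0.5,0],0]]}}

```text
t: 3.88
eef_pos: [0.5538, -0.031, 0.1128]
ee_rot: [-0.001, 0.996, -0.092, 0.0]
force: [1.3, 4.1, -0.7]
opening: 0.0312
gripper_force: 2.2
```

{"fn": "send_rows", "kwargs": {"motion": [[[0,0.5,0],0],[[0,0.5,0],0],[[0,0.5,0],0],[[0,0.5,0],0],[[0,0.5,0],0]]}}

```text
t: 4.3
eef_pos: [0.5488, -0.0569, 0.1128]
ee_rot: [-0.0, 0.996, -0.092, 0.0]
force: [0.3, 4.9, -0.5]
opening: 0.0236
gripper_force: 20.0
```

{"fn": "send_rows", "kwargs": {"motion": [[[0,0.5,0],0],[[0,0.5,0],0],[[0,0.5,0],0],[[0,0.5,0],0],[[0,0.5,0],0]]}}

```text
t: 4.72
eef_pos: [0.5442, -0.0817, 0.1128]
ee_rot: [-0.0, 0.996, -0.092, 0.0]
force: [1.3, 5.2, 0.7]
opening: 0.024
gripper_force: 20.0
```

It resists with about 5 N and the vertical force is about 0, so the middle block is the medium one. It goes to the near bay.

{"fn": "send_rows", "kwargs": {"motion": [[[0,0,0],0],[[0,0,-1.0],0],[[0,0,-2.0],0],[[0,0,-2.0],0],[[0,0,-2.0],0]], "force": 35}}

```text
t: 5.13
eef_pos: [0.5418, -0.0836, 0.182]
ee_rot: [0.001, 0.996, -0.093, -0.003]
force: [0.7, 0.3, -8.6]
opening: 0.0237
gripper_force: 35.0
```

Run:
```python
from h import *
np.set_printoptions(precision=4,suppress=True)
f=bot.grab_frame("top"); q=bot.read_state();print(q["t"],q["eef_pos"],q["force"])
cv2.imwrite("pics/lift1.png",f["img"][:,:,::-1])
plan([.520,-.307,.182],91.9,n=10)
```

```text
5.1833 [ 0.5439 -0.0839  0.1862] [ 1.245  -0.5772 -5.3782]
[[0.18, 2.24, 0.05], np.float64(-0.21)],[[0.13, 2.24, 0.05], np.float64(-0.21)],[[0.08, 2.24, 0.05], np.float64(-0.21)],[[0.03, 2.24, 0.05], np.float64(-0.21)],[[-0.02, 2.24, 0.05], np.float64(-0.21)]
[[-0.07, 2.24, 0.05], np.float64(-0.21)],[[-0.12, 2.24, 0.05], np.float64(-0.21)],[[-0.17, 2.24, 0.05], np.float64(-0.21)],[[-0.21, 2.23, 0.05], np.float64(-0.21)],[[-0.26, 2.23, 0.05], np.float64(-0.21)]
L 0.224 turn -2.1 rows 10
```

{"fn": "send_rows", "kwargs": {"motion": [[[0.18,2.24,0],-0.21],[[0.13,2.24,0],-0.21],[[0.08,2.24,0],-0.21],[[0.03,2.24,0],-0.21],[[-0.02,2.24,0],-0.21]]}}

```text
t: 5.6
eef_pos: [0.5298, -0.1953, 0.1809]
ee_rot: [0.001, 0.999, -0.038, -0.003]
force: [-0.1, -1.0, -8.1]
opening: 0.0236
gripper_force: 35.0
```

{"fn": "send_rows", "kwargs": {"motion": [[[-0.07,2.24,0],-0.21],[[-0.12,2.24,0],-0.21],[[-0.17,2.24,0],-0.21],[[-0.21,2.23,0],-0.21],[[-0.26,2.23,0],-0.21]]}}

```text
t: 6.02
eef_pos: [0.5177, -0.3065, 0.1805]
ee_rot: [-0.0, 1.0, 0.017, -0.003]
force: [0.3, 0.3, -8.3]
opening: 0.0233
gripper_force: 35.0
```

{"fn": "send_rows", "kwargs": {"motion": [[[0,0,0],0],[[0,0,0],0],[[0,0,0.5],0],[[0,0,1.0],0],[[0,0,1.0],0]]}}

```text
t: 6.43
eef_pos: [0.5207, -0.3032, 0.1565]
ee_rot: [-0.001, 1.0, 0.019, -0.0]
force: [-0.3, -0.1, -8.9]
opening: 0.0237
gripper_force: 35.0
```

Run:
```python
from h import *
np.set_printoptions(precision=4,suppress=True)
f=bot.grab_frame("scene"); q=bot.read_state();print(q["t"],q["eef_pos"],q["force"])
cv2.imwrite("pics/med.png",cv2.resize(f["img"][100:240,170:350,::-1],None,fx=4,fy=4))
plan([.520,-.307,.1185],91.9,n=5)
```

```text
6.4833 [ 0.5195 -0.3026  0.154 ] [ 0.016   0.1917 -9.8296]
[[0.01, 0.09, 0.71], np.float64(0.008)],[[0.01, 0.09, 0.71], np.float64(0.008)],[[0.01, 0.09, 0.71], np.float64(0.008)],[[0.01, 0.09, 0.71], np.float64(0.008)],[[0.01, 0.09, 0.71], np.float64(0.008)]
L 0.036 turn 0.04 rows 5
```

View pics/med.png

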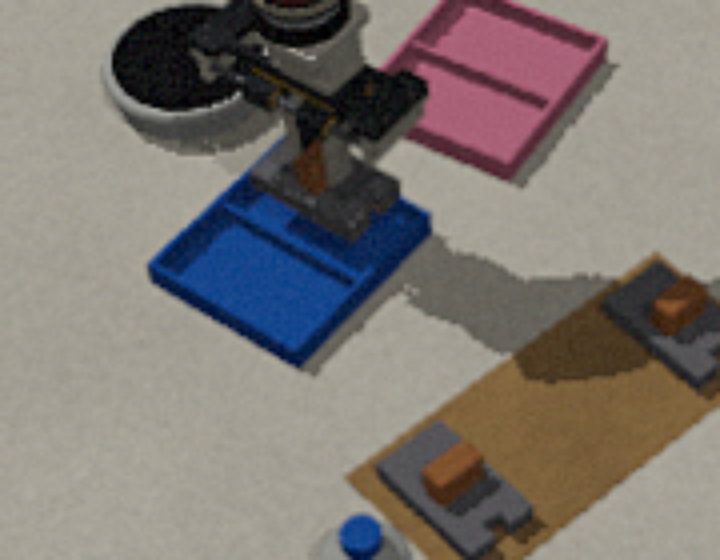

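The medium block hangs level over the blue tray's near bay at about crop (330,185), so I'm lowering it.

{"fn": "send_rows", "kwargs": {"motion": [[[0,0.2,1.0],0],[[0,0.1,1.0],0],[[0,0,0.8],0],[[0,0,0.4],0],[[0,0,0.2],0]]}}

```text
t: 6.9
eef_pos: [0.5203, -0.3073, 0.1225]
ee_rot: [-0.001, 1.0, 0.018, -0.001]
force: [0.4, -0.4, -8.6]
opening: 0.0237
gripper_force: 35.0
```

{"fn": "send_rows", "kwargs": {"motion": [[[0,0,0.2],0],[[0,0,0.1],0],[[0,0,0.1],0],[[0,0,0],0],[[0,0,0],0]]}}

```text
t: 7.32
eef_pos: [0.521, -0.3076, 0.1201]
ee_rot: [0.0, 1.0, 0.018, 0.0]
force: [0.0, 0.1, -8.3]
opening: 0.0239
gripper_force: 35.0
```

{"fn": "send_rows", "kwargs": {"motion": [[[0,0,0.1],0],[[0,0,0.1],0],[[0,0,0.1],0],[[0,0,0],0],[[0,0,0],0]]}}

```text
t: 7.73
eef_pos: [0.521, -0.3077, 0.1179]
ee_rot: [0.0, 1.0, 0.017, 0.0]
force: [-2.3, 0.3, 1.6]
opening: 0.0242
gripper_force: 35.0
```

It has landed, so I'll release and rise.

{"fn": "send_rows", "kwargs": {"motion": [[[0,0,0],0],[[0,0,0],0],[[0,0,0],0],[[0,0,0],0],[[0,0,0],0]], "hand": -1}}

```text
t: 8.15
eef_pos: [0.5212, -0.3078, 0.117]
ee_rot: [0.0, 1.0, 0.018, 0.0]
force: [0.7, -1.1, 0.2]
opening: 0.0525
gripper_force: 0.0
```

{"fn": "send_rows", "kwargs": {"motion": [[[0,0,-1.0],0],[[0,0,-2.0],0],[[0,0,-2.0],0],[[0,0,-2.0],0],[[0,0,-1.0],0]]}}

```text
t: 8.57
eef_pos: [0.5219, -0.3082, 0.2]
ee_rot: [0.001, 1.0, 0.018, 0.002]
force: [-0.3, -0.3, 0.4]
opening: 0.0859
gripper_force: 0.0
```

Run:
```python
from h import *
np.set_printoptions(precision=4,suppress=True)
q=bot.read_state();print(q["t"],q["eef_pos"],q["force"])
st=dict(q); st["eef_pos"]=np.array([.521,-.3077,.198])
plan([.6706,-.044,.198],79.7,n=10,state=st)
```

```text
8.5667 [ 0.5219 -0.3082  0.2   ] [-0.2762 -0.2742  0.4228]
[[1.59, -2.58, 0.0], np.float64(0.205)],[[1.53, -2.62, 0.0], np.float64(0.205)],[[1.48, -2.65, 0.0], np.float64(0.205)],[[1.42, -2.68, 0.0], np.float64(0.205)],[[1.36, -2.71, 0.0], np.float64(0.205)]
[[1.3, -2.74, 0.0], np.float64(0.205)],[[1.24, -2.77, 0.0], np.float64(0.205)],[[1.18, -2.79, 0.0], np.float64(0.205)],[[1.12, -2.82, 0.0], np.float64(0.205)],[[1.06, -2.84, 0.0], np.float64(0.205)]
L 0.303 turn 2.05 rows 10
```

{"fn": "send_rows", "kwargs": {"motion": [[[1.59,-2.58,0],0.205],[[1.53,-2.62,0],0.205],[[1.48,-2.65,0],0.205],[[1.42,-2.68,0],0.205],[[1.36,-2.71,0],0.205]], "hand": -0.1}}

```text
t: 8.98
eef_pos: [0.5962, -0.1744, 0.197]
ee_rot: [-0.0, 0.999, -0.037, 0.0]
force: [-0.7, -0.6, 1.4]
opening: 0.0616
gripper_force: 0.0
```

{"fn": "send_rows", "kwargs": {"motion": [[[1.3,-2.74,0],0.205],[[1.24,-2.77,0],0.205],[[1.18,-2.79,0],0.205],[[1.12,-2.82,0],0.205],[[1.06,-2.84,0],0.205]]}}

```text
t: 9.4
eef_pos: [0.6708, -0.0422, 0.1969]
ee_rot: [-0.0, 0.996, -0.09, -0.0]
force: [0.2, -0.5, -0.5]
opening: 0.0514
gripper_force: 0.0
```

{"fn": "send_rows", "kwargs": {"motion": [[[0,0,1.0],0],[[0,0,1.5],0],[[0,0,1.5],0],[[0,0,0.5],0],[[0,0,0],0]]}}

```text
t: 9.82
eef_pos: [0.6691, -0.044, 0.15]
ee_rot: [0.0, 0.996, -0.09, -0.002]
force: [-0.7, 0.5, 0.2]
opening: 0.0509
gripper_force: 0.0
```

Run:
```python
from h import *
np.set_printoptions(precision=4,suppress=True)
f=bot.grab_frame("scene");q=bot.read_state();print(q["t"],q["eef_pos"],q["force"],q["opening"])
plan([.6706,-.044,.1125],79.7,n=5)
```

```text
9.8667 [ 0.6699 -0.0441  0.1513] [0.8041 0.2044 0.425 ] 0.051402670768671506
[[0.01, -0.0, 0.78], np.float64(0.0)],[[0.01, -0.0, 0.78], np.float64(0.0)],[[0.01, -0.0, 0.78], np.float64(0.0)],[[0.01, -0.0, 0.78], np.float64(0.0)],[[0.01, -0.0, 0.78], np.float64(0.0)]
L 0.039 turn 0.0 rows 5
```

{"fn": "send_rows", "kwargs": {"motion": [[[0.05,0,1.0],0],[[0,0,1.0],0],[[0,0,1.0],0],[[0,0,0.6],0],[[0,0,0.3],0]]}}

```text
t: 10.28
eef_pos: [0.67, -0.0438, 0.111]
ee_rot: [-0.0, 0.996, -0.09, -0.001]
force: [1.0, 0.7, -0.5]
opening: 0.0511
gripper_force: 0.0
```

{"fn": "send_rows", "kwargs": {"motion": [[[0,0,0],0],[[0,0,0],0],[[0,0,0],0],[[0,0,0],0],[[0,0,0],0]], "hand": 1, "force": 20}}

```text
t: 10.7
eef_pos: [0.6712, -0.0436, 0.1133]
ee_rot: [-0.0, 0.996, -0.09, 0.001]
force: [-0.6, -1.0, 0.1]
opening: 0.0238
gripper_force: 20.0
```

{"fn": "send_rows", "kwargs": {"motion": [[[0,0,0],0],[[0,0,0],0],[[0,0.5,0],0],[[0,0.5,0],0],[[0,0.5,0],0]]}}

```text
t: 11.12
eef_pos: [0.67, -0.0498, 0.1139]
ee_rot: [-0.006, 0.996, -0.087, 0.002]
force: [0.3, 11.8, 2.8]
opening: 0.0238
gripper_force: 20.0
```

{"fn": "send_rows", "kwargs": {"motion": [[[0,0.5,0],0],[[0,0.5,0],0],[[0,0.5,0],0],[[0,0.5,0],0],[[0,0.5,0],0]]}}

```text
t: 11.53
eef_pos: [0.6658, -0.0748, 0.1139]
ee_rot: [-0.006, 0.996, -0.087, 0.002]
force: [2.3, 10.7, 2.2]
opening: 0.024
gripper_force: 20.0
```

The far block resists with about 11 N, so it is the coarse one, and by elimination the near one is smooth. I can't tilt the tool, so I'll regrip the rib off-centre toward the robot. A light grip should let the block swing far-side-down by about 30°.

{"fn": "send_rows", "kwargs": {"motion": [[[0,0,0],0],[[0,0,0],0],[[0,0,0],0],[[0,0,0],0],[[-0.3,0,0],0]], "hand": -0.2}}

```text
t: 11.95
eef_pos: [0.6606, -0.0843, 0.1125]
ee_rot: [0.001, 0.996, -0.09, -0.0]
force: [-0.1, -0.5, 0.6]
opening: 0.0521
gripper_force: 0.0
```

{"fn": "send_rows", "kwargs": {"motion": [[[-0.6,0,0.1],0],[[-0.6,0,0.2],0],[[0,0,0],0],[[0,0,0],0],[[0,0,0],0]]}}

```text
t: 12.37
eef_pos: [0.649, -0.0806, 0.1098]
ee_rot: [0.0, 0.996, -0.09, 0.0]
force: [0.5, 0.6, -0.1]
opening: 0.0558
gripper_force: 0.0
```

{"fn": "send_rows", "kwargs": {"motion": [[[0,0,0],0],[[0,0,0],0],[[0,0,0],0],[[0,0,0],0],[[0,0,0],0]], "hand": 1, "force": 10}}

```text
t: 12.78
eef_pos: [0.6496, -0.0763, 0.1097]
ee_rot: [-0.003, 0.996, -0.089, 0.0]
force: [0.9, 7.6, -0.3]
opening: 0.0273
gripper_force: 3.7
```

{"fn": "send_rows", "kwargs": {"motion": [[[0,0,0],0],[[0,0,0],0],[[0,0,0],0],[[0,0,0],0],[[0,0,0],0]]}}

```text
t: 13.2
eef_pos: [0.6495, -0.0754, 0.1097]
ee_rot: [-0.003, 0.996, -0.088, -0.0]
force: [1.4, 6.3, -0.0]
opening: 0.024
gripper_force: 10.0
```

{"fn": "send_rows", "kwargs": {"motion": [[[0,0,-0.4],0],[[0,0,-0.4],0],[[0,0,-0.4],0],[[0,0,-0.4],0],[[0,0,-0.4],0]]}}

```text
t: 13.62
eef_pos: [0.648, -0.0814, 0.1292]
ee_rot: [0.0, 0.996, -0.09, -0.001]
force: [-0.3, -0.2, -8.4]
opening: 0.0241
gripper_force: 10.0
```

Run:
```python
from h import *
np.set_printoptions(precision=4,suppress=True)
f=bot.grab_frame("scene");q=bot.read_state();print(q["t"],q["eef_pos"],q["force"],q["opening"],q["gripper_force"],q["ft_torque"])
cv2.imwrite("pics/tilt1.png",cv2.resize(f["img"][150:270,220:360,::-1],None,fx=5,fy=5))
```

```text
13.6667 [ 0.6488 -0.0813  0.1305] [ 0.5796 -0.2011 -7.169 ] 0.023744187822923528 9.999163895845413 [ 0.1231  0.0588 -0.0183]
```

View pics/tilt1.png

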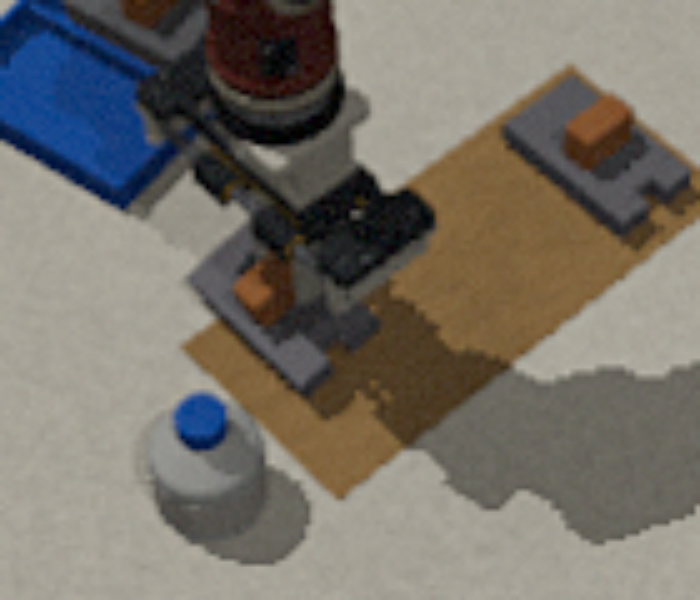

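The block is lifted about 18 mm at crop (270,300) and has barely tilted, so the grip resists the turn. I'll ease the grip force while it is low and watch the wrist moment.

{"fn": "send_rows", "kwargs": {"motion": [[[0,0,0],0],[[0,0,0],0],[[0,0,0],0],[[0,0,0],0],[[0,0,0],0]], "force": 7.5}}

```text
t: 14.08
eef_pos: [0.6488, -0.0805, 0.1296]
ee_rot: [-0.0, 0.996, -0.09, -0.0]
force: [-0.4, -0.3, -8.3]
opening: 0.0238
gripper_force: 7.5
```

```bash
python3 -c "
from h import *
np.set_printoptions(precision=3,suppress=True)
for i in range(3):
  q=bot.read_state();print(q['t'],q['eef_pos'],q['force'],q['ft_torque'],q['gripper_force']);bot.grab_frame('top')"
```

```text
14.0833 [ 0.649 -0.08   0.13 ] [-0.382 -0.347 -8.335] [ 0.069  0.    -0.018] 7.498810440301895
14.1333 [ 0.649 -0.08   0.13 ] [-0.197 -0.459 -9.509] [ 0.048  0.073 -0.006] 7.49883659183979
14.1833 [ 0.649 -0.08   0.13 ] [ 0.249  0.218 -8.783] [0.091 0.085 0.   ] 7.498777359724045
```

{"fn": "send_rows", "kwargs": {"motion": [[[0,0,0],0],[[0,0,0],0],[[0,0,0],0],[[0,0,0],0],[[0,0,0],0]], "force": 6}}

```text
t: 14.65
eef_pos: [0.6489, -0.0805, 0.1298]
ee_rot: [-0.0, 0.996, -0.09, -0.0]
force: [0.3, 0.3, -8.8]
opening: 0.0242
gripper_force: 6.0
```

```bash
python3 -c "
from h import *
np.set_printoptions(precision=3,suppress=True)
for i in range(3):
  q=bot.read_state();print(q['t'],q['eef_pos'],q['force'],q['ft_torque'],q['gripper_force']);bot.grab_frame('top')"
```

```text
14.65 [ 0.649 -0.08   0.13 ] [ 0.311  0.284 -8.837] [ 0.046  0.022 -0.057] 5.998982191085815
14.7 [ 0.649 -0.081  0.13 ] [ 0.201 -0.484 -9.012] [ 0.037  0.056 -0.035] 5.998911112546921
14.75 [ 0.649 -0.08   0.13 ] [-0.743 -0.56  -8.764] [ 0.061  0.051 -0.035] 5.999009907245636
```

{"fn": "send_rows", "kwargs": {"motion": [[[0,0,0.15],0],[[0,0,0.15],0],[[0,0,0.15],0],[[0,0,0.1],0],[[0,0,0],0]]}}

```text
t: 15.22
eef_pos: [0.6486, -0.0804, 0.1264]
ee_rot: [-0.0, 0.996, -0.09, -0.0]
force: [-4.8, 1.7, 4.1]
opening: 0.0239
gripper_force: 6.0
```

{"fn": "send_rows", "kwargs": {"motion": [[[0,0,0.15],0],[[0,0,0.15],0],[[0,0,0],0],[[0,0,0],0],[[0,0,0],0]]}}

```text
t: 15.63
eef_pos: [0.6483, -0.0804, 0.1232]
ee_rot: [-0.0, 0.996, -0.09, -0.001]
force: [-5.1, 0.7, 4.3]
opening: 0.0238
gripper_force: 6.0
```

{"fn": "send_rows", "kwargs": {"motion": [[[0,0,0.15],0],[[0,0,0.15],0],[[0,0,0],0],[[0,0,0],0],[[0,0,0],0]]}}

```text
t: 16.05
eef_pos: [0.6479, -0.0803, 0.1198]
ee_rot: [-0.0, 0.996, -0.09, -0.001]
force: [-5.2, 0.0, 3.5]
opening: 0.0239
gripper_force: 6.0
```

Contact came early, at TCP z≈0.127, so the block had already swung to roughly 25-30°. I'll go back up and look at it.

{"fn": "send_rows", "kwargs": {"motion": [[[0.1,0,-0.3],0],[[0.1,0,-0.3],0],[[0,0,-0.3],0],[[0,0,-0.3],0],[[0,0,-0.3],0]]}}

```text
t: 16.47
eef_pos: [0.651, -0.0809, 0.1332]
ee_rot: [-0.0, 0.996, -0.09, -0.0]
force: [0.2, -0.2, -9.2]
opening: 0.0236
gripper_force: 6.0
```

{"fn": "send_rows", "kwargs": {"motion": [[[0,0,-0.5],0],[[0,0,-0.5],0],[[0,0,0],0],[[0,0,0],0],[[0,0,0],0]]}}

```text
t: 16.88
eef_pos: [0.6508, -0.0808, 0.1433]
ee_rot: [-0.0, 0.996, -0.09, -0.0]
force: [0.1, 0.8, -9.3]
opening: 0.0243
gripper_force: 6.0
```

Run:
```python
from h import *
np.set_printoptions(precision=4,suppress=True)
f=bot.grab_frame("scene");q=bot.read_state();print(q["t"],q["eef_pos"],q["force"],q["gripper_force"],q["ft_torque"])
g=bot.grab_frame("top"); cv2.imwrite("pics/t_top.png",g["img"][:,:,::-1]); cv2.imwrite("pics/t_sc.png",f["img"][:,:,::-1])
im=cv2.resize(f["img"][190:240,250:305,::-1],None,fx=11,fy=11,interpolation=cv2.INTER_CUBIC)
im=cv2.normalize(im,None,0,300,cv2.NORM_MINMAX)
cv2.imwrite("pics/tilt2.png",im); print(im.shape)
```

```text
16.9333 [ 0.6507 -0.0808  0.1431] [ 0.2366 -0.6064 -9.8669] 5.999255329370499 [0.0737 0.0305 0.0084]
(550, 605, 3)
```

View pics/tilt2.png

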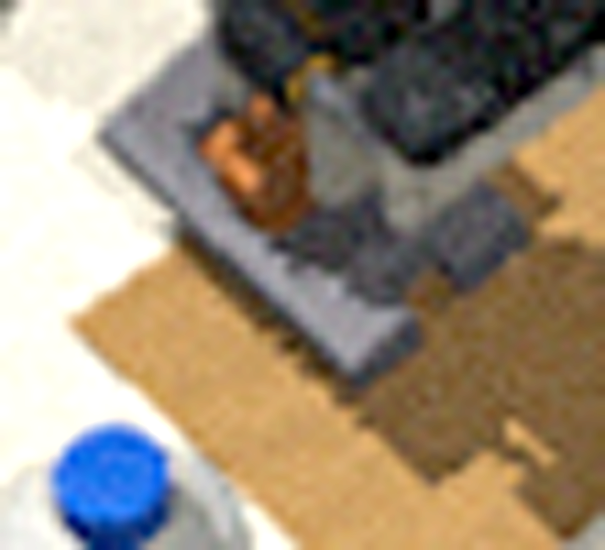

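The block is visibly tilted with its far edge low. Top-face corners in the crop are far −y at (100,130), far +y at (345,365) and near +y at about (528,222). I'll intersect their rays with the block's end planes to get the tilt.

```bash
cat > tilt.py <<'E'
from h import *
np.set_printoptions(precision=4,suppress=True)
q=bot.read_state(); f=bot.grab_frame("scene")
M=rot(q["ee_rot"]); u=-M[:,1]; tx=M[:,0]; p=q["eef_pos"]
def hit(c,off):
    d=rays(f,[(np.array(c)+.5)/11-.5+[250,190]])[0]; o=f["xyz"]
    X=o+d*((off-(o-p)@u)/(d@u)); r=X-p
    return np.array([r@tx,r[2]+.065])*1000   # (along tool x, height above grasp point) mm
print(p)
for n,c,o in(("far -y",(100,130),-.055),("far +y",(345,365),.055),("far prong inner",(415,322),.055),("near +y",(528,222),.055),("near prong inner",(440,285),.055)): print(n,hit(c,o))
a=hit((100,130),-.055);b=hit((345,365),.055)
# expected far top corner rel. grasp point for grip offset a_, height hgt above top
for t in range(0,36,5):
    c,s=np.cos(np.radians(t)),np.sin(np.radians(t)); print(t,(47*c-23*s).round(1),(-47*s-23*c).round(1))
E
python3 tilt.py
```

```text
[ 0.6506 -0.0808  0.1429]
far -y [ 30.458  -37.4338]
far +y [ 34.1716 -29.9223]
far prong inner [  9.3126 -34.2228]
near +y [-32.1256 -26.8736]
near prong inner [ -0.0851 -25.671 ]
0 47.0 -23.0
5 44.8 -27.0
10 42.3 -30.8
15 39.4 -34.4
20 36.3 -37.7
25 32.9 -40.7
30 29.2 -43.4
35 25.3 -45.8
```

The tilt is about 20°. I'll roll the block further using the desk: press the far edge down lightly and move the grip forward over it, as the rough underside won't slip.

{"fn": "send_rows", "kwargs": {"motion": [[[0,0,0.6],0],[[0,0,0.6],0],[[0,0,0.5],0],[[0,0,0.3],0],[[0,0,0.2],0]]}}

```text
t: 17.45
eef_pos: [0.6502, -0.0807, 0.1203]
ee_rot: [-0.0, 0.996, -0.09, -0.001]
force: [-3.0, 0.1, 1.2]
opening: 0.0242
gripper_force: 6.0
```

{"fn": "send_rows", "kwargs": {"motion": [[[0.2,0,0],0],[[0.2,0,-0.1],0],[[0.2,0,-0.1],0],[[0.2,0,0],0],[[0.2,0,0],0]]}}

```text
t: 17.87
eef_pos: [0.6608, -0.0827, 0.1246]
ee_rot: [-0.0, 0.996, -0.09, -0.0]
force: [-5.7, 0.8, 1.8]
opening: 0.024
gripper_force: 6.0
```

{"fn": "send_rows", "kwargs": {"motion": [[[0,0,0],0],[[0,0,-0.5],0],[[0,0,-1.0],0],[[0,0,-0.5],0],[[0,0,0],0]], "force": 12}}

```text
t: 18.28
eef_pos: [0.6628, -0.0829, 0.1455]
ee_rot: [0.0, 0.996, -0.09, 0.003]
force: [0.4, 0.2, -8.6]
opening: 0.0239
gripper_force: 12.0
```

Run:
```python
from h import *
np.set_printoptions(precision=4,suppress=True)
f=bot.grab_frame("scene");q=bot.read_state();print(q["t"],q["eef_pos"],q["force"],q["gripper_force"],q["ft_torque"])
for n in("scene","top"):
    f=bot.grab_frame(n); cv2.imwrite(f"pics/t2_{n}.png",f["img"][:,:,::-1])
# pocket from top view with rim heights of text as a check
t=(np.array([[580,318],[106,384],[106,133],[575,68]])+.5)/11-.5+[173,198]
X=np.array([onplane(f,[p],z)[0] for p,z in zip(t,[.072,.072,.0322,.0322])]); n=np.array([.5*np.cos(.163),.5*np.sin(.163),.866])
print(X,X.mean(0),X.mean(0)-.014*n)
for a,b in((0,1),(3,2)): print(np.degrees(np.arctan2(*(X[b]-X[a])[[1,0]])),np.linalg.norm(X[b]-X[a]))
```

```text
18.3333 [ 0.6622 -0.0828  0.1446] [-0.0115 -0.018  -8.8677] 11.999186128377914 [ 0.0933 -0.0244 -0.009 ]
[[0.486  0.2167 0.072 ]
 [0.4669 0.3398 0.072 ]
 [0.5338 0.3533 0.0322]
 [0.5532 0.2275 0.0322]] [0.51   0.2843 0.0521] [0.5031 0.2832 0.04  ]
98.84473913038082 0.12451869420632146
98.77450340127524 0.12723251620871814
```

The moment about the tool's y-axis changed sign, so the tilt is now near or just past equilibrium, roughly 28°. I'll carry the block to hover above the pocket along its normal.

Run:
```python
from h import *
s=bot.read_state(); s["eef_pos"]=np.array([.662,-.0828,.1450])
plan([.543,.2895,.210],99.0,n=15,state=s)
```

```text
[[-1.22, -2.3, -0.43], np.float64(-0.214)],[[-1.17, -2.33, -0.43], np.float64(-0.214)],[[-1.12, -2.35, -0.43], np.float64(-0.214)],[[-1.07, -2.38, -0.43], np.float64(-0.214)],[[-1.01, -2.4, -0.43], np.float64(-0.214)]
[[-0.96, -2.42, -0.43], np.float64(-0.214)],[[-0.9, -2.44, -0.43], np.float64(-0.214)],[[-0.85, -2.46, -0.43], np.float64(-0.214)],[[-0.79, -2.48, -0.43], np.float64(-0.214)],[[-0.74, -2.5, -0.43], np.float64(-0.214)]
[[-0.68, -2.52, -0.43], np.float64(-0.214)],[[-0.62, -2.53, -0.43], np.float64(-0.214)],[[-0.57, -2.54, -0.43], np.float64(-0.214)],[[-0.51, -2.56, -0.43], np.float64(-0.214)],[[-0.45, -2.57, -0.43], np.float64(-0.214)]
L 0.396 turn -3.21 rows 15
```

{"fn": "send_rows", "kwargs": {"motion": [[[-1.22,-2.3,-0.43],-0.214],[[-1.17,-2.33,-0.43],-0.214],[[-1.12,-2.35,-0.43],-0.214],[[-1.07,-2.38,-0.43],-0.214],[[-1.01,-2.4,-0.43],-0.214]], "force": 25}}

```text
t: 18.85
eef_pos: [0.6205, 0.0427, 0.1645]
ee_rot: [-0.0, 0.999, -0.033, -0.0]
force: [0.7, 0.0, -8.7]
opening: 0.0236
gripper_force: 25.0
```

{"fn": "send_rows", "kwargs": {"motion": [[[-0.96,-2.42,-0.43],-0.214],[[-0.9,-2.44,-0.43],-0.214],[[-0.85,-2.46,-0.43],-0.214],[[-0.79,-2.48,-0.43],-0.214],[[-0.74,-2.5,-0.43],-0.214]]}}

```text
t: 19.27
eef_pos: [0.5809, 0.1665, 0.1862]
ee_rot: [0.0, 1.0, 0.023, -0.0]
force: [0.4, 0.0, -8.7]
opening: 0.0239
gripper_force: 25.0
```

{"fn": "send_rows", "kwargs": {"motion": [[[-0.68,-2.52,-0.43],-0.214],[[-0.62,-2.53,-0.43],-0.214],[[-0.57,-2.54,-0.43],-0.214],[[-0.51,-2.56,-0.43],-0.214],[[-0.45,-2.57,-0.43],-0.214]]}}

```text
t: 19.68
eef_pos: [0.5412, 0.2906, 0.2076]
ee_rot: [0.0, 0.997, 0.079, -0.0]
force: [0.6, -0.1, -9.6]
opening: 0.0236
gripper_force: 25.0
```

{"fn": "send_rows", "kwargs": {"motion": [[[0,0,0],0],[[0,0,0],0],[[0,0,0],0],[[0,0,0],0],[[0,0,0],0]]}}

```text
t: 20.1
eef_pos: [0.5426, 0.2877, 0.2074]
ee_rot: [0.001, 0.997, 0.077, -0.0]
force: [0.7, -0.2, -9.1]
opening: 0.0241
gripper_force: 25.0
```

Run:
```python
from h import *
np.set_printoptions(precision=4,suppress=True)
F={n:bot.grab_frame(n) for n in("scene","top")}
q=bot.read_state();print(q["t"],q["eef_pos"],q["ee_rot"],q["force"],q["ft_torque"])
for n in F: cv2.imwrite(f"pics/hov_{n}.png",F[n]["img"][:,:,::-1])
P=project(F["scene"],[q["eef_pos"]-[0,0,.08]])[0].astype(int);print(P)
a,b=P[1]-25,P[0]-32
s=cv2.resize(F["scene"]["img"][a:a+52,b:b+66,::-1],None,fx=11,fy=11,interpolation=cv2.INTER_CUBIC); print("origin",b,a)
s=cv2.normalize(s,None,0,300,cv2.NORM_MINMAX)
cv2.imwrite("pics/hov.png",s); print(s.shape)
```

```text
20.2 [0.5424 0.2884 0.2076] [ 0.0003  0.997   0.0772 -0.0001] [-0.2382  0.0271 -8.0473] [ 0.0345 -0.0327  0.0482]
[404 228]
origin 372 203
(572, 726, 3)
```

View pics/hov.png

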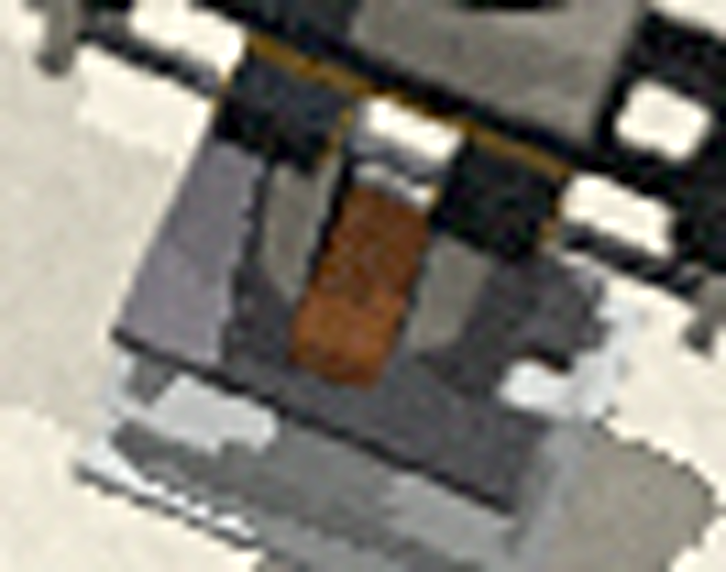

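Hover view: the block's far top edge runs from crop (115,332) to (517,505), its near +y corner is about (605,265), and the notch is on the +y side. I'll compute tilt and offset from these.

Run:
```python
from h import *
np.set_printoptions(precision=2,suppress=True)
q=bot.read_state(); f=bot.grab_frame("scene")
M=rot(q["ee_rot"]); u=-M[:,1]; tx=M[:,0]; p=q["eef_pos"]
def hit(c,off):
    d=rays(f,[(np.array(c)+.5)/11-.5+[372,203]])[0]; o=f["xyz"]
    X=o+d*((off-(o-p)@u)/(d@u)); r=X-p
    return np.array([r@tx,r[2]+.065])*1000
print("yaw",np.degrees(np.arctan2(u[1],u[0])))
A=hit((115,332),-.055);B=hit((517,505),.055);C=hit((605,265),.055);print(A,B,C)
v=B-C; print("edge len",np.linalg.norm(v),"tilt",np.degrees(np.arctan2(-v[1],v[0])))
for a in(11,14.3):
  for t in(20,25,30):
    c,s=np.cos(np.radians(t)),np.sin(np.radians(t)); print(a,t,np.array([(32+a)*c-23*s,-(32+a)*s-23*c]))
```

```text
yaw 98.85731969834991
[ 23.72 -42.8 ] [ 23.4 -42.5] [30.98 78.73]
edge len 121.47354080222928 tilt 93.57586325527481
11 20 [ 32.54 -36.32]
11 25 [ 29.25 -39.02]
11 30 [ 25.74 -41.42]
14.3 20 [ 35.64 -37.45]
14.3 25 [ 32.24 -40.41]
14.3 30 [ 28.6  -43.07]
```

Run:
```python
from h import *
np.set_printoptions(precision=4,suppress=True)
f=bot.grab_frame("scene");q=bot.read_state();print(q["eef_pos"])
s=(np.array([[185,28],[610,207],[498,478],[72,308]])+.5)/11-.5+[375,213]
X=np.array([onplane(f,[p],z)[0] for p,z in zip(s,[.072,.072,.0322,.0322])]);n=np.array([.5*np.cos(.157),.5*np.sin(.157),.866])
print(X,X.mean(0)-.014*n, "far-edge mid",X[2:].mean(0))
for a,b in((0,1),(3,2)): print(np.degrees(np.arctan2(*(X[b]-X[a])[[1,0]])),np.linalg.norm(X[b]-X[a]))
print("far-near",np.linalg.norm((X[2]+X[3]-X[0]-X[1])/2))
```

```text
[0.5422 0.289  0.2077]
[[0.4882 0.2209 0.072 ]
 [0.4691 0.3412 0.072 ]
 [0.5343 0.3526 0.0322]
 [0.5576 0.2343 0.0322]] [0.5054 0.2861 0.04  ] far-edge mid [0.546  0.2935 0.0322]
99.05290402831137 0.12179797113440538
101.14408057814029 0.12061144298489834
far-near 0.07919904990581371
```

Block: far top edge sits 23.6 mm ahead of and 42.6 mm below the grip, tilt about 33°. Target TCP is about (0.519, 0.286, 0.151), approached along the pocket normal.

{"fn": "send_rows", "kwargs": {"motion": [[[0.3,-0.08,0],0],[[0.3,0,0],0],[[0.3,0,0],0],[[0.1,0,0],0],[[0,0,0.2],0]]}}

```text
t: 20.72
eef_pos: [0.5525, 0.2921, 0.2061]
ee_rot: [-0.0, 0.997, 0.078, 0.001]
force: [0.6, -0.1, -8.7]
opening: 0.024
gripper_force: 25.0
```

{"fn": "send_rows", "kwargs": {"motion": [[[-0.3,0,0.5],0],[[-0.3,0,0.5],0],[[-0.3,0,0.5],0],[[-0.3,0,0.5],0],[[-0.3,0,0.5],0]]}}

```text
t: 21.13
eef_pos: [0.5362, 0.2896, 0.18]
ee_rot: [0.0, 0.997, 0.078, -0.0]
force: [0.3, 0.1, -8.5]
opening: 0.0236
gripper_force: 25.0
```

{"fn": "send_rows", "kwargs": {"motion": [[[-0.3,0,0.5],0],[[-0.3,0,0.5],0],[[-0.15,0,0.2],0],[[0,0,0],0],[[0,0,0],0]]}}

```text
t: 21.55
eef_pos: [0.5296, 0.2886, 0.1688]
ee_rot: [-0.0, 0.997, 0.078, 0.0]
force: [0.2, -0.6, -8.2]
opening: 0.0238
gripper_force: 25.0
```

```bash
cat > go.py <<'E'
from h import *
np.set_printoptions(precision=4,suppress=True)
Q=[]
for i in range(4): bot.grab_frame("scene");Q.append(bot.read_state())
m=lambda k:np.mean([q[k] for q in Q],0)
p=m("eef_pos");M=rot(Q[-1]["ee_rot"]);g=np.array([.5194,.2862,.1507]);print("tcp",p,"F",m("force"),"T",m("ft_torque"),"tilt",np.degrees(np.arccos(-M[2,2])).round(2),"yaw",np.degrees(np.arctan2(-M[1,1],-M[0,1])).round(2));print("to go tool cm",M.T@(g-p)*100)
E
python3 go.py
```

```text
tcp [0.53   0.2886 0.1692] F [ 0.0997 -0.1002 -8.8482] T [ 0.0363 -0.0619  0.0223] tilt 0.07 yaw 98.96
to go tool cm [-1.0852  0.0774  1.8483]
```

{"fn": "send_rows", "kwargs": {"motion": [[[-0.15,0.08,0.25],0],[[-0.15,0,0.25],0],[[-0.1,0,0.2],0],[[0,0,0],0],[[0,0,0],0]]}}

```text
t: 22.17
eef_pos: [0.5277, 0.2869, 0.1638]
ee_rot: [-0.001, 0.997, 0.078, 0.003]
force: [1.9, -2.6, 4.5]
opening: 0.0243
gripper_force: 25.1
```

{"fn": "send_rows", "kwargs": {"motion": [[[-0.1,0,0.15],0],[[-0.1,0,0.15],0],[[-0.05,0,0.1],0],[[0,0,0],0],[[0,0,0],0]]}}

```text
t: 22.58
eef_pos: [0.5274, 0.2853, 0.1608]
ee_rot: [-0.0, 0.997, 0.077, 0.005]
force: [5.1, -5.6, 8.2]
opening: 0.0241
gripper_force: 25.3
```

```bash
python3 go.py
```

```text
tcp [0.5274 0.2853 0.1608] F [ 4.5509 -4.7179  8.2063] T [-0.4813 -0.7051 -0.0508] tilt 0.57 yaw 98.8
to go tool cm [-0.7917 -0.2079  1.0026]
```

It touches about 14 mm early, on the rim, with a side force toward −y. I'll back off along the normal, shift 2 mm toward −y and try again.

{"fn": "send_rows", "kwargs": {"motion": [[[0.1,0,-0.2],0],[[0.15,0,-0.25],0],[[0.15,0,-0.25],0],[[0.1,0,-0.2],0],[[0,0.1,0],0]]}}

```text
t: 23.2
eef_pos: [0.526, 0.2875, 0.1653]
ee_rot: [-0.0, 0.997, 0.079, -0.003]
force: [1.2, 0.3, -8.7]
opening: 0.0241
gripper_force: 24.9
```

{"fn": "send_rows", "kwargs": {"motion": [[[0,0.1,0],0],[[0,0,0],0],[[0,0,0],0],[[0,0,0],0],[[0,0,0],0]]}}

```text
t: 23.62
eef_pos: [0.5282, 0.2856, 0.1666]
ee_rot: [0.0, 0.997, 0.078, -0.0]
force: [0.2, 0.4, -9.0]
opening: 0.0238
gripper_force: 24.9
```

```bash
python3 go.py
python3 - <<'E'
from h import *
np.set_printoptions(precision=2,suppress=True)
for n in("scene","top"): cv2.imwrite(f"pics/r2_{n}.png",bot.grab_frame(n)["img"][:,:,::-1])
# colour samples: body vs holder in top view
q=bot.read_state();f=bot.grab_frame("top");H=hsv(f)
p=q["eef_pos"]; M=rot(q["ee_rot"]);tx=M[:,0];u=-M[:,1]
for o in(-.052,-.045,-.04,.04,.05):
    row=[]
    for x in np.arange(-.02,.07,.005):
        c=project(f,[p+tx*x+u*o-[0,0,.105]])[0]; row.append(int(cv2.getRectSubPix(cv2.cvtColor(f["img"],cv2.COLOR_RGB2GRAY),(1,1),tuple(map(float,c)))[0,0]))
    print(o,row)
E
```

```text
tcp [0.5283 0.2856 0.1668] F [-0.0172  0.1944 -9.3027] T [ 0.0309 -0.0621 -0.0198] tilt 0.01 yaw 98.98
to go tool cm [-0.8723 -0.2015  1.606 ]
-0.052 [23, 33, 22, 22, 18, 19, 27, 27, 28, 27, 25, 28, 44, 31, 65, 165, 170, 171]
-0.045 [23, 22, 20, 20, 19, 19, 23, 25, 27, 26, 28, 27, 28, 26, 68, 155, 167, 164]
-0.04 [21, 22, 22, 21, 20, 23, 21, 25, 26, 26, 26, 26, 29, 38, 99, 167, 167, 165]
0.04 [16, 22, 22, 21, 22, 21, 39, 64, 41, 13, 11, 14, 9, 7, 14, 26, 99, 149]
0.05 [20, 20, 22, 23, 21, 25, 20, 26, 49, 69, 58, 24, 19, 14, 13, 12, 10, 16]
```

{"fn": "send_rows", "kwargs": {"motion": [[[-0.1,0,0.15],0],[[-0.1,0,0.15],0],[[-0.05,0,0.1],0],[[0,0,0],0],[[0,0,0],0]]}}

```text
t: 24.38
eef_pos: [0.5269, 0.2852, 0.1637]
ee_rot: [-0.0, 0.997, 0.078, 0.001]
force: [1.0, -0.5, -3.1]
opening: 0.024
gripper_force: 24.9
```

```bash
python3 go.py
```

```text
tcp [0.5268 0.2852 0.1636] F [ 1.5277 -0.8673 -2.8187] T [ 0.075  -0.2845 -0.0582] tilt 0.13 yaw 98.95
to go tool cm [-0.7186 -0.2132  1.2857]
```

{"fn": "send_rows", "kwargs": {"motion": [[[0.1,0,-0.25],0],[[-0.2,0,0],0],[[0,0,0],0],[[-0.1,0,0.3],0],[[0,0,0],0]]}}

```text
t: 25.0
eef_pos: [0.5227, 0.2851, 0.1611]
ee_rot: [0.0, 0.997, 0.079, -0.001]
force: [0.4, 0.1, -9.6]
opening: 0.0239
gripper_force: 24.9
```

{"fn": "send_rows", "kwargs": {"motion": [[[0,0,0],0],[[0,0,0],0],[[0,0,0],0],[[0,0,0],0],[[0,0,0],0]]}}

```text
t: 25.42
eef_pos: [0.5237, 0.285, 0.1622]
ee_rot: [-0.0, 0.997, 0.078, -0.0]
force: [0.1, 2.5, -8.6]
opening: 0.0238
gripper_force: 24.9
```

{"fn": "send_rows", "kwargs": {"motion": [[[0.1,0,-0.3],0],[[0.3,0,0],0],[[0.1,0,0],0],[[-0.1,0,0.3],0],[[0,0,0],0]]}}

```text
t: 25.83
eef_pos: [0.5297, 0.2849, 0.1632]
ee_rot: [-0.0, 0.997, 0.078, 0.002]
force: [2.0, -1.1, -5.3]
opening: 0.024
gripper_force: 24.9
```

{"fn": "send_rows", "kwargs": {"motion": [[[0,0,0],0],[[0,0,0],0],[[0,0,0],0],[[0,0,0],0],[[0,0,0],0]]}}

```text
t: 26.25
eef_pos: [0.5295, 0.285, 0.1632]
ee_rot: [-0.0, 0.997, 0.078, 0.002]
force: [4.6, -3.4, -1.6]
opening: 0.0237
gripper_force: 25.0
```

```bash
python3 go.py
```

```text
tcp [0.5296 0.285  0.1632] F [ 4.557  -2.3597 -1.5398] T [-0.2918 -1.0903 -0.0553] tilt 0.22 yaw 98.92
to go tool cm [-0.9897 -0.2764  1.2423]
```

At −2 mm in x it clears and at +2 mm it catches, so the far edge was on the lower wall. I'll go back 4.5 mm and descend along the normal.

{"fn": "send_rows", "kwargs": {"motion": [[[0.1,0,-0.3],0],[[-0.3,0,0],0],[[-0.15,0,0],0],[[-0.1,0,0.2],0],[[0,0,0.1],0]]}}

```text
t: 26.87
eef_pos: [0.5223, 0.2853, 0.1616]
ee_rot: [-0.0, 0.997, 0.079, -0.001]
force: [0.1, 1.7, -7.8]
opening: 0.0238
gripper_force: 25.0
```

{"fn": "send_rows", "kwargs": {"motion": [[[0,0,0],0],[[-0.05,0,0.1],0],[[-0.05,0,0.1],0],[[-0.05,0,0.1],0],[[0,0,0],0]]}}

```text
t: 27.28
eef_pos: [0.5213, 0.2851, 0.159]
ee_rot: [-0.0, 0.997, 0.079, -0.001]
force: [-0.7, 2.3, -9.6]
opening: 0.0235
gripper_force: 25.0
```

```bash
python3 go.py
```

```text
tcp [0.5214 0.2851 0.1591] F [ -0.832    2.5673 -10.0996] T [0.7251 0.0353 0.0204] tilt 0.08 yaw 98.99
to go tool cm [-0.1757 -0.1416  0.837 ]
```

There is a side force of +2.6 N in y, so the −y end wall is pushing. I'll shift 1 mm toward +y and continue down.

{"fn": "send_rows", "kwargs": {"motion": [[[0,-0.1,0],0],[[-0.05,0,0.1],0],[[-0.05,0,0.1],0],[[-0.05,0,0.1],0],[[0,0,0],0]]}}

```text
t: 27.9
eef_pos: [0.5209, 0.2853, 0.1569]
ee_rot: [-0.0, 0.997, 0.078, 0.001]
force: [-0.3, 1.3, -5.5]
opening: 0.0241
gripper_force: 25.0
```

```bash
python3 go.py
```

```text
tcp [0.5209 0.2853 0.1569] F [ 0.3941  1.871  -4.7489] T [ 0.2783 -0.0569  0.0632] tilt 0.09 yaw 98.98
to go tool cm [-0.1402 -0.1102  0.6185]
```

{"fn": "send_rows", "kwargs": {"motion": [[[0.1,0,-0.2],0],[[0,-0.15,0],0],[[0,0,0],0],[[-0.05,0,0.1],0],[[-0.05,0,0.1],0]]}}

```text
t: 28.52
eef_pos: [0.5206, 0.2862, 0.1567]
ee_rot: [0.0, 0.997, 0.078, 0.0]
force: [0.8, -0.4, -0.6]
opening: 0.0238
gripper_force: 25.0
```

{"fn": "send_rows", "kwargs": {"motion": [[[0,0,0],0],[[-0.05,0,0.1],0],[[-0.05,0,0.1],0],[[0,0,0],0],[[0,0,0],0]]}}

```text
t: 28.93
eef_pos: [0.5209, 0.2864, 0.1554]
ee_rot: [-0.0, 0.997, 0.078, 0.002]
force: [3.1, -1.1, 1.3]
opening: 0.0241
gripper_force: 25.0
```

```bash
python3 go.py
```

```text
tcp [0.521  0.2864 0.1554] F [ 4.782  -1.4486  2.1702] T [-0.5371 -0.806   0.0982] tilt 0.27 yaw 98.94
to go tool cm [-0.1646 -0.0028  0.467 ]
```

{"fn": "send_rows", "kwargs": {"motion": [[[0.1,0,-0.2],0],[[0.2,0,0],0],[[0,0,0],0],[[-0.05,0,0.1],0],[[-0.05,0,0.1],0]]}}

```text
t: 29.55
eef_pos: [0.5214, 0.2868, 0.1545]
ee_rot: [0.0, 0.997, 0.078, 0.0]
force: [3.3, -1.5, 1.6]
opening: 0.024
gripper_force: 25.0
```

{"fn": "send_rows", "kwargs": {"motion": [[[0,0,0],0],[[-0.05,0,0.1],0],[[-0.05,0,0.1],0],[[0,0,0],0],[[0,0,0],0]]}}

```text
t: 29.97
eef_pos: [0.5218, 0.2868, 0.1531]
ee_rot: [-0.0, 0.997, 0.078, 0.002]
force: [5.4, -2.0, 2.1]
opening: 0.0238
gripper_force: 25.0
```

```bash
python3 go.py
```

```text
tcp [0.5218 0.2868 0.1531] F [ 5.389  -1.4935  1.2005] T [-0.5483 -0.9455  0.1385] tilt 0.25 yaw 98.95
to go tool cm [-0.2487  0.0235  0.2389]
```

{"fn": "send_rows", "kwargs": {"motion": [[[0,0,0],0],[[0,0,0],0],[[0,0,0.1],0],[[0,0,0.1],0],[[0,0,0],0]], "force": 5}}

```text
t: 30.58
eef_pos: [0.5211, 0.2867, 0.1515]
ee_rot: [-0.0, 0.997, 0.078, 0.001]
force: [2.9, -2.4, 6.0]
opening: 0.0242
gripper_force: 5.0
```

```bash
python3 go.py
cat > rib.py <<'E'
from h import *
np.set_printoptions(precision=1,suppress=True)
F={n:bot.grab_frame(n) for n in("scene","top")}
y=np.radians(9.0); Rz=R.from_euler("z",y)*R.from_euler("y",30,degrees=True)
P0=np.array([.5044,.2838,.040])
body=np.array([[x,yy,22] for x in(-32,32) for yy in(-55,55)])/1000; rib=np.array([[x,yy,53] for x in(-22,22) for yy in(-12,12)])/1000
for n,f in F.items():
    print(n,"pred rib top (x-,y-)(x-,y+)(x+,y-)(x+,y+)",project(f,P0+Rz.apply(rib)).tolist().__str__()[:0],project(f,P0+Rz.apply(rib)).round(1).tolist())
    print(" pred body top",project(f,P0+Rz.apply(body)).round(1).tolist())
    H=hsv(f).astype(int);c=project(f,[P0+[.02,0,.04]])[0].astype(int);z=np.zeros(H.shape[:2],bool);z[c[1]-25:c[1]+25,c[0]-30:c[0]+30]=1
    m=z&((H[:,:,0]<15)|(H[:,:,0]>174))&(H[:,:,1]>140)&(H[:,:,2]>40)
    b=max(blobs(m,5),key=lambda b:b[1][4],default=None)
    if b: print(" orange c",b[0],"bbox",b[1],"box",cv2.boxPoints(rect(b[2])).round(1).tolist())
    cv2.imwrite(f"pics/s_{n}_{bot.read_state()['t']:.1f}.png",f["img"][:,:,::-1])
E
python3 rib.py
```

```text
tcp [0.5211 0.2867 0.1515] F [ 3.0953 -2.7209  5.085 ] T [-0.6306 -0.6257  0.0554] tilt 0.16 yaw 98.93
to go tool cm [-0.1722  0.0252  0.0835]
scene pred rib top (x-,y-)(x-,y+)(x+,y-)(x+,y+)  [[403.6, 225.2], [411.4, 228.5], [397.4, 239.3], [405.2, 242.7]]
 pred body top [[391.8, 217.4], [426.8, 232.2], [383.1, 237.3], [418.1, 252.5]]
 orange c [404.5 234.7] bbox [399 227  12  16 101] box [[398.20001220703125, 240.39999389648438], [403.0, 226.0], [410.5, 228.5], [405.70001220703125, 242.89999389648438]]
top pred rib top (x-,y-)(x-,y+)(x+,y-)(x+,y+)  [[203.9, 216.2], [195.4, 217.4], [204.0, 203.2], [195.7, 204.4]]
 pred body top [[221.6, 222.7], [183.5, 228.1], [221.4, 204.1], [184.2, 209.4]]
 orange c [176.  217.3] bbox [171 187  17  50 441] box [[171.0, 236.0], [171.0, 187.0], [187.0, 187.0], [187.0, 236.0]]
```

In the scene view the rib top lies within about 1 px of the seated prediction: box (398,240), (406,243), (410,228), (403,226). I'll release.

{"fn": "send_rows", "kwargs": {"motion": [[[0,0,0],0],[[0,0,0],0],[[0,0,0],0],[[0,0,0],0],[[0,0,0],0]], "hand": -0.2}}

```text
t: 31.3
eef_pos: [0.5193, 0.2872, 0.1499]
ee_rot: [-0.0, 0.997, 0.079, -0.001]
force: [-0.3, -0.0, -1.0]
opening: 0.0524
gripper_force: 0.0
```

{"fn": "send_rows", "kwargs": {"motion": [[[0.3,0,-0.5],0],[[0.4,0,-0.8],0],[[0.7,0,-1.3],0],[[0.8,0,-1.5],0],[[0.8,0,-1.5],0]]}}

```text
t: 31.72
eef_pos: [0.5505, 0.2915, 0.2077]
ee_rot: [-0.0, 0.997, 0.078, 0.0]
force: [0.6, -0.1, -0.8]
opening: 0.056
gripper_force: 0.0
```

{"fn": "send_rows", "kwargs": {"motion": [[[2.5,0,-1.0],0],[[3.0,0,-1.0],0],[[3.0,0,-1.0],0],[[3.0,0,0],0],[[0,0,0],0]]}}

```text
t: 32.13
eef_pos: [0.6687, 0.3082, 0.237]
ee_rot: [-0.0, 0.997, 0.077, 0.004]
force: [-0.5, -0.3, -0.5]
opening: 0.0561
gripper_force: 0.0
```

```bash
python3 go.py; python3 rib.py
python3 - <<'E'
from h import *
# body outline in scene: dark-bluish body vs lighter holder
f=bot.grab_frame("scene"); H=hsv(f); print(H[225:262:2,380:434:4,2])
print(H[225:262:4,380:434:4,1])
E
```

```text
tcp [0.6638 0.309  0.2362] F [-0.1091 -0.3716 -0.1008] T [ 0.0088  0.0466 -0.0156] tilt 0.09 yaw 99.01
to go tool cm [-14.6091  -0.0078   8.5687]
scene pred rib top (x-,y-)(x-,y+)(x+,y-)(x+,y+)  [[403.6, 225.2], [411.4, 228.5], [397.4, 239.3], [405.2, 242.7]]
 pred body top [[391.8, 217.4], [426.8, 232.2], [383.1, 237.3], [418.1, 252.5]]
 orange c [403.4 215.2] bbox [389 207  32  19 250] box [[389.0, 207.0], [420.0, 207.0], [420.0, 225.0], [389.0, 225.0]]
top pred rib top (x-,y-)(x-,y+)(x+,y-)(x+,y+)  [[203.9, 216.2], [195.4, 217.4], [204.0, 203.2], [195.7, 204.4]]
 pred body top [[221.6, 222.7], [183.5, 228.1], [221.4, 204.1], [184.2, 209.4]]
 orange c [178.8 205.2] bbox [171 187  22  35 527] box [[171.0, 187.0], [192.0, 187.0], [192.0, 221.0], [171.0, 221.0]]
[[ 44   9  25  51  74  44  26  28  90   7 152 170 176 168]
 [ 31  32   4  21  31  87  87  79  44   3 165 171 168 176]
 [ 29  36  24  17  40  55  32  49  19  71  97 161 172 174]
 [ 29  34  61  12   9  11  29  17  14  99  92  86 158 171]
 [ 34  41  21  88   0  10   7   3  76  97 102  93 167 186]
 [ 17  38  36  89  79  23   2  74
[... 684 characters left out ...]
 167 171 174 177  65  19   0  31  22  13  17 176]
 [147 167 175 171 165 164  76 153 112 109  41  82  10 171]]
[[ 12 255 194  50  59  29 127  73  40 182  27  23  22  23]
 [ 35  42  11 105  19  19  16  16 228  40   3   6  24  21]
 [ 45  68  61  32   0 204 255 255  17  26  10   5   5  26]
 [159 185  16  30  39  25  26  28  20 115  31  17  49  71]
 [ 61  16 106   0  27  23  31  23  25 153  21  55  53  46]
 [101  27  10   0  44  51 128  30  43  20   7  41   8  49]
 [ 33  22   7  15  16   6  10  39  49  43  77 191 118  18]
 [255  28  27  26   0  21  49  27  39   3 109  61  43   0]
 [ 23  22  22  23  24  21 255  78  51  54  43  24 223  24]
 [ 19  23  20  24  22  28  30  23  25   5  31  22 128  19]]
```

The arm blocks the views, so I'll move on toward the near block and check the pocket from there.

Run:
```python
from h import *
s=bot.read_state()
plan([.4357,-.0015,.19],79.7,n=15,state=s)
```

```text
[[-1.82, 1.81, 0.31], np.float64(0.215)],[[-1.78, 1.85, 0.31], np.float64(0.215)],[[-1.73, 1.89, 0.31], np.float64(0.215)],[[-1.69, 1.93, 0.31], np.float64(0.215)],[[-1.65, 1.97, 0.31], np.float64(0.215)]
[[-1.6, 2.0, 0.31], np.float64(0.215)],[[-1.56, 2.04, 0.31], np.float64(0.215)],[[-1.51, 2.07, 0.31], np.float64(0.215)],[[-1.46, 2.11, 0.31], np.float64(0.215)],[[-1.42, 2.14, 0.31], np.float64(0.215)]
[[-1.37, 2.17, 0.31], np.float64(0.215)],[[-1.32, 2.2, 0.31], np.float64(0.215)],[[-1.27, 2.23, 0.31], np.float64(0.215)],[[-1.22, 2.26, 0.31], np.float64(0.215)],[[-1.17, 2.29, 0.31], np.float64(0.215)]
L 0.388 turn 3.22 rows 15
```

{"fn": "send_rows", "kwargs": {"motion": [[[-1.82,1.81,0.31],0.215],[[-1.78,1.85,0.31],0.215],[[-1.73,1.89,0.31],0.215],[[-1.69,1.93,0.31],0.215],[[-1.65,1.97,0.31],0.215]]}}

```text
t: 32.9
eef_pos: [0.5862, 0.205, 0.2213]
ee_rot: [-0.0, 1.0, 0.022, 0.0]
force: [0.4, -0.8, -0.1]
opening: 0.056
gripper_force: 0.0
```

{"fn": "send_rows", "kwargs": {"motion": [[[-1.6,2.0,0.31],0.215],[[-1.56,2.04,0.31],0.215],[[-1.51,2.07,0.31],0.215],[[-1.46,2.11,0.31],0.215],[[-1.42,2.14,0.31],0.215]]}}

```text
t: 33.32
eef_pos: [0.5107, 0.1015, 0.2059]
ee_rot: [-0.0, 0.999, -0.034, 0.0]
force: [-0.1, -0.8, 0.1]
opening: 0.0558
gripper_force: 0.0
```

{"fn": "send_rows", "kwargs": {"motion": [[[-1.37,2.17,0.31],0.215],[[-1.32,2.2,0.31],0.215],[[-1.27,2.23,0.31],0.215],[[-1.22,2.26,0.31],0.215],[[-1.17,2.29,0.31],0.215]]}}

```text
t: 33.73
eef_pos: [0.4351, -0.002, 0.1903]
ee_rot: [-0.0, 0.996, -0.091, 0.001]
force: [0.2, -0.3, 0.3]
opening: 0.0556
gripper_force: 0.0
```

```bash
python3 go.py;python3 rib.py
cat > seat.py <<'E'
from h import *
np.set_printoptions(precision=1,suppress=True)
F={n:bot.grab_frame(n) for n in("scene","top")}
C={}
for n,(a,b,c,d) in {"top":(190,245,173,240),"scene":(210,265,375,438)}.items():
    f=F[n];H=hsv(f).astype(int);z=np.zeros(H.shape[:2],bool);z[a:b,c:d]=1
    m=z&(H[:,:,0]<15)&(H[:,:,1]>140)&(H[:,:,2]>60)
    bl=max(blobs(m,5),key=lambda b:b[1][4]);print(n,"rib c",bl[0],bl[1],cv2.boxPoints(rect(bl[2])).round(1).tolist());C[n]=bl[0]
    dk=z&(H[:,:,2]<112)&(H[:,:,2]>20)&(H[:,:,1]<90)
    g=max(blobs(dk|m,50),key=lambda b:b[1][4]);print("  dark",g[1],cv2.boxPoints(rect(g[2])).round(1).tolist())
print("tri rib",(tri(F["top"],[C["top"]],F["scene"],[C["scene"]])*1000).round(1))
E
python3 seat.py
python3 - <<'E'
from h import *
s=bot.read_state();plan([.4357,-.0015,.1128],79.7,n=10,state=s)
E
```

```text
tcp [ 0.4336 -0.0039  0.19  ] F [-0.8615 -0.0796  0.0603] T [ 0.0273  0.0326 -0.0242] tilt 0.08 yaw 79.59
to go tool cm [  3.1904 -30.0844   3.9562]
scene pred rib top (x-,y-)(x-,y+)(x+,y-)(x+,y+)  [[403.6, 225.2], [411.4, 228.5], [397.4, 239.3], [405.2, 242.7]]
 pred body top [[391.8, 217.4], [426.8, 232.2], [383.1, 237.3], [418.1, 252.5]]
 orange c [404.7 234.1] bbox [399 227  12  16 111] box [[398.0, 239.6999969482422], [404.0, 225.6999969482422], [411.29998779296875, 228.89999389648438], [405.29998779296875, 242.89999389648438]]
top pred rib top (x-,y-)(x-,y+)(x+,y-)(x+,y+)  [[203.9, 216.2], [195.4, 217.4], [204.0, 203.2], [195.7, 204.4]]
 pred body top [[221.6, 222.7], [183.5, 228.1], [221.4, 204.1], [184.2, 209.4]]
 orange c [201.  213.5] bbox [196 206  11  16 145] box [[196.0, 206.0], [206.0, 206.0], [206.0, 221.0], [196.0, 221.0]]
top rib c [200.9 213.5] [196 206  11  16 145] [[196.0, 206.0], [206.0, 206.0], [206.0, 221.0], [196.0, 221.0]]
  dark [ 177  204   53   33 1181] [[173.0, 210.1999969482422], [225.6999969482422, 201.39999389648438], [230.1999969482422, 228.5], [177.5, 237.1999969482422]]
scene rib c [404.8 234.1] [399 227  12  16 116] [[398.20001220703125, 239.5], [403.70001220703125, 225.6999969482422], [411.29998779296875, 228.6999969482422], [405.79998779296875, 242.5]]
  dark [ 379  218   59   47 1355] [[378.6000061035156, 246.0], [391.20001220703125, 216.5], [441.70001220703125, 238.10000610351562], [429.0, 267.6000061035156]]
tri rib [[522.  287.   72.9]]
[[-0.01, 0.01, 0.77], np.float64(0.001)],[[-0.01, 0.01, 0.77], np.float64(0.001)],[[-0.01, 0.01, 0.77], np.float64(0.001)],[[-0.01, 0.01, 0.77], np.float64(0.001)],[[-0.01, 0.01, 0.77], np.float64(0.001)]
[[-0.01, 0.01, 0.77], np.float64(0.001)],[[-0.01, 0.01, 0.77], np.float64(0.001)],[[-0.01, 0.01, 0.77], np.float64(0.001)],[[-0.01, 0.01, 0.77], np.float64(0.001)],[[-0.01, 0.01, 0.77], np.float64(0.001)]
L 0.077 turn 0.01 rows 10
```

The rib in both views agrees with a seated block: scene box within 0.5 px, and the triangulated height isn't raised. Next is the near block.

{"fn": "send_rows", "kwargs": {"motion": [[[0,0,1.5],0],[[0,0,1.5],0],[[0,0,1.5],0],[[0,0,1.2],0],[[0,0,0.5],0]], "hand": -0.2}}

```text
t: 34.55
eef_pos: [0.4363, -0.0006, 0.1265]
ee_rot: [-0.0, 0.996, -0.089, -0.001]
force: [0.0, 0.6, -0.5]
opening: 0.0556
gripper_force: 0.0
```

{"fn": "send_rows", "kwargs": {"motion": [[[0,0,0.5],0],[[0,0,0.5],0],[[0,0,0.4],0],[[0,0,0.1],0],[[0,0,0],0]]}}

```text
t: 34.97
eef_pos: [0.4364, -0.0014, 0.1128]
ee_rot: [-0.0, 0.996, -0.09, 0.0]
force: [-0.4, -0.3, 0.4]
opening: 0.0555
gripper_force: 0.0
```

{"fn": "send_rows", "kwargs": {"motion": [[[0,0,0],0],[[0,0,0],0],[[0,0,0],0],[[0,0,0],0],[[0,0,0],0]], "hand": 1, "force": 20}}

```text
t: 35.38
eef_pos: [0.4363, -0.0015, 0.1129]
ee_rot: [-0.0, 0.996, -0.09, 0.0]
force: [0.2, 0.4, 0.4]
opening: 0.0271
gripper_force: 0.0
```

{"fn": "send_rows", "kwargs": {"motion": [[[0,0,0],0],[[0,0,0],0],[[0,0.5,0],0],[[0,0.5,0],0],[[0,0.5,0],0]]}}

```text
t: 35.8
eef_pos: [0.4338, -0.0162, 0.1129]
ee_rot: [-0.0, 0.996, -0.09, 0.0]
force: [0.4, 2.6, 2.3]
opening: 0.0238
gripper_force: 20.0
```

{"fn": "send_rows", "kwargs": {"motion": [[[0,0.5,0],0],[[0,0.5,0],0],[[0,0.5,0],0],[[0,0.5,0],0],[[0,0.5,0],0]]}}

```text
t: 36.22
eef_pos: [0.4291, -0.0413, 0.1129]
ee_rot: [-0.0, 0.996, -0.09, 0.0]
force: [0.8, 2.1, 3.6]
opening: 0.0238
gripper_force: 20.0
```

It drags with about 2 N, so this is the smooth block. It goes to the far bay.

{"fn": "send_rows", "kwargs": {"motion": [[[0,0,0],0],[[0,0,-1.5],0],[[0,0,-2.5],0],[[0,0,-2.5],0],[[0,0,-2.0],0]], "force": 35}}

```text
t: 36.63
eef_pos: [0.4272, -0.0418, 0.1975]
ee_rot: [0.001, 0.996, -0.091, -0.002]
force: [0.2, -0.7, -8.9]
opening: 0.0239
gripper_force: 35.0
```

```bash
python3 seat.py
python3 - <<'E'
from h import *
s=bot.read_state();print(s["eef_pos"],s["force"]);plan([.6075,-.3041,.198],91.9,n=10,state=s)
E
```

```text
top rib c [200.8 213.6] [196 206  11  16 142] [[196.0, 206.0], [206.0, 206.0], [206.0, 221.0], [196.0, 221.0]]
  dark [ 177  204   53   33 1176] [[173.0, 210.1999969482422], [225.6999969482422, 201.39999389648438], [230.1999969482422, 228.5], [177.5, 237.1999969482422]]
scene rib c [404.5 234.2] [399 227  12  16 120] [[397.79998779296875, 239.60000610351562], [403.8999938964844, 225.60000610351562], [411.3999938964844, 228.89999389648438], [405.20001220703125, 242.89999389648438]]
  dark [ 379  218   59   47 1358] [[378.6000061035156, 246.0], [391.20001220703125, 216.5], [441.70001220703125, 238.10000610351562], [429.0, 267.6000061035156]]
tri rib [[522.1 287.   72.7]]
[ 0.42916639 -0.04178179  0.19881916] [ 0.48564062 -0.47716111 -8.64971512]
[[2.23, 2.26, 0.02], np.float64(-0.206)],[[2.18, 2.3, 0.02], np.float64(-0.206)],[[2.13, 2.35, 0.02], np.float64(-0.206)],[[2.08, 2.4, 0.02], np.float64(-0.206)],[[2.03, 2.44, 0.02], np.float64(-0.206)]
[[1.97, 2.48, 0.02], np.float64(-0.206)],[[1.92, 2.52, 0.02], np.float64(-0.206)],[[1.87, 2.57, 0.02], np.float64(-0.206)],[[1.81, 2.61, 0.02], np.float64(-0.206)],[[1.75, 2.64, 0.02], np.float64(-0.206)]
L 0.317 turn -2.06 rows 10
```

{"fn": "send_rows", "kwargs": {"motion": [[[2.23,2.26,0],-0.206],[[2.18,2.3,0],-0.206],[[2.13,2.35,0],-0.206],[[2.08,2.4,0],-0.206],[[2.03,2.44,0],-0.206]]}}

```text
t: 37.15
eef_pos: [0.5167, -0.1732, 0.1942]
ee_rot: [-0.001, 0.999, -0.036, -0.004]
force: [0.6, 0.1, -8.3]
opening: 0.0239
gripper_force: 35.0
```

{"fn": "send_rows", "kwargs": {"motion": [[[1.97,2.48,0],-0.206],[[1.92,2.52,0],-0.206],[[1.87,2.57,0],-0.206],[[1.81,2.61,0],-0.206],[[1.75,2.64,0],-0.206]]}}

```text
t: 37.57
eef_pos: [0.6058, -0.3041, 0.1924]
ee_rot: [-0.002, 1.0, 0.017, -0.004]
force: [1.2, -0.5, -8.0]
opening: 0.0235
gripper_force: 35.0
```

{"fn": "send_rows", "kwargs": {"motion": [[[0,0,0],0],[[0,0,1.0],0],[[0,0,1.5],0],[[0,0,1.5],0],[[0,0,0.5],0]]}}

```text
t: 37.98
eef_pos: [0.6039, -0.3001, 0.1458]
ee_rot: [-0.003, 1.0, 0.018, -0.006]
force: [-1.4, 0.4, -9.2]
opening: 0.0238
gripper_force: 35.0
```

Run:
```python
from h import *
bot.grab_frame("top");s=bot.read_state();print(s["eef_pos"],s["force"]);plan([.6075,-.3041,.1175],91.9,n=10,state=s)
```

```text
[ 0.60403405 -0.30030726  0.14608876] [-1.36089188 -0.1929241  -9.0017894 ]
[[0.04, 0.04, 0.29], np.float64(0.002)],[[0.04, 0.04, 0.29], np.float64(0.002)],[[0.04, 0.04, 0.29], np.float64(0.002)],[[0.04, 0.04, 0.29], np.float64(0.002)],[[0.04, 0.04, 0.29], np.float64(0.002)]
[[0.04, 0.04, 0.29], np.float64(0.002)],[[0.04, 0.04, 0.29], np.float64(0.002)],[[0.04, 0.04, 0.29], np.float64(0.002)],[[0.04, 0.04, 0.29], np.float64(0.002)],[[0.04, 0.04, 0.29], np.float64(0.002)]
L 0.029 turn 0.02 rows 10
```

{"fn": "send_rows", "kwargs": {"motion": [[[0.15,0.2,0.4],0],[[0.15,0.1,0.5],0],[[0,0,0.5],0],[[0,0,0.5],0],[[0,0,0.3],0]]}}

```text
t: 38.45
eef_pos: [0.6107, -0.3057, 0.1303]
ee_rot: [-0.0, 1.0, 0.017, -0.0]
force: [0.3, 0.8, -8.0]
opening: 0.0236
gripper_force: 35.0
```

{"fn": "send_rows", "kwargs": {"motion": [[[0,0,0.2],0],[[0,0,0.1],0],[[0,0,0.1],0],[[0,0,0.1],0],[[0,0,0],0]]}}

```text
t: 38.87
eef_pos: [0.6109, -0.3058, 0.1258]
ee_rot: [-0.0, 1.0, 0.017, 0.0]
force: [-0.9, 0.2, -7.5]
opening: 0.0238
gripper_force: 35.0
```

{"fn": "send_rows", "kwargs": {"motion": [[[-0.2,0,0.2],0],[[-0.1,0,0.2],0],[[0,0,0.15],0],[[0,0,0.1],0],[[0,0,0],0]]}}

```text
t: 39.28
eef_pos: [0.6078, -0.3058, 0.1189]
ee_rot: [-0.0, 1.0, 0.017, -0.0]
force: [0.1, -0.7, -8.6]
opening: 0.0238
gripper_force: 35.0
```

{"fn": "send_rows", "kwargs": {"motion": [[[0,0,0.1],0],[[0,0,0.1],0],[[0,0,0],0],[[0,0,0],0],[[0,0,0],0]]}}

```text
t: 39.7
eef_pos: [0.6083, -0.306, 0.1182]
ee_rot: [0.0, 1.0, 0.017, 0.001]
force: [-1.5, 0.6, -0.3]
opening: 0.0236
gripper_force: 35.0
```

Landed. I'll release, rise and measure all three blocks.

{"fn": "send_rows", "kwargs": {"motion": [[[0,0,0],0],[[0,0,0],0],[[0,0,0],0],[[0,0,0],0],[[0,0,0],0]], "hand": -0.2}}

```text
t: 40.12
eef_pos: [0.6083, -0.3061, 0.1177]
ee_rot: [0.0, 1.0, 0.017, 0.001]
force: [1.0, 0.8, 0.3]
opening: 0.0526
gripper_force: 0.0
```

{"fn": "send_rows", "kwargs": {"motion": [[[0,0,-1.0],0],[[0,0,-2.0],0],[[0,0,-3.0],0],[[0,0,-3.0],0],[[0,0,-2.0],0]]}}

```text
t: 40.53
eef_pos: [0.6089, -0.3064, 0.2313]
ee_rot: [0.001, 1.0, 0.017, 0.002]
force: [-0.3, 0.7, -0.3]
opening: 0.0559
gripper_force: 0.0
```

{"fn": "send_rows", "kwargs": {"motion": [[[-1.0,-3.5,0],0],[[-1.0,-3.8,0],0],[[-1.0,-3.8,0],0],[[-1.0,-3.8,0],0],[[-1.0,-3.5,0],0]]}}

```text
t: 40.95
eef_pos: [0.5511, -0.1215, 0.2284]
ee_rot: [-0.0, 1.0, 0.018, 0.001]
force: [0.1, 1.6, 0.1]
opening: 0.0561
gripper_force: 0.0
```

```bash
python3 go.py
python3 - <<'E'
from h import *
np.set_printoptions(precision=4,suppress=True)
f=bot.grab_frame("top");H=hsv(f).astype(int);z=np.zeros(H.shape[:2],bool);z[160:245,368:445]=1
m=z&((H[:,:,0]<100)|(H[:,:,0]>128)|(H[:,:,1]<110))&(H[:,:,2]<140)
for b in blobs(m,120):
    p=onplane(f,cv2.boxPoints(rect(b[2])),.027);e=[np.linalg.norm(p[1]-p[0]),np.linalg.norm(p[2]-p[1])];print("body",p.mean(0),e)
o=z&(H[:,:,0]<14)&(H[:,:,1]>140)&(H[:,:,2]>70)
for b in blobs(o,20): print("rib",b[1][4],onplane(f,[b[0]],.058)[0])
# gray profiles over holder in top view along pocket x, rectified
g=cv2.cvtColor(f["img"],cv2.COLOR_RGB2GRAY)
Rz=R.from_euler("z",9,degrees=True)*R.from_euler("y",30,degrees=True);P0=np.array([.5036,.2836,.040])
for y in(-.045,-.03,.03,.045):
    xs=np.arange(-.045,.0451,.0045);px=project(f,P0+Rz.apply(np.c_[xs,0*xs+y,0*xs+.022])).astype(np.float32)
    print(y,cv2.remap(g,px[None,:,0],px[None,:,1],1)[0].tolist())
E
```

```text
tcp [ 0.5508 -0.1174  0.2283] F [-0.0173  1.0618  0.1312] T [0.0914 0.0514 0.0127] tilt 0.1 yaw 92.14
to go tool cm [ -1.6448 -40.4546   7.7421]
body [ 0.5464 -0.2924  0.027 ] [np.float64(0.19636624017094934), np.float64(0.20714125406809838)]
rib 105 [ 0.6071 -0.3057  0.058 ]
rib 41 [ 0.5474 -0.2116  0.058 ]
rib 105 [ 0.5194 -0.308   0.058 ]
-0.045 [101, 124, 82, 53, 60, 62, 63, 62, 62, 64, 61, 64, 64, 64, 66, 63, 66, 82, 126, 156, 166]
-0.03 [102, 126, 82, 51, 64, 62, 63, 59, 64, 61, 61, 63, 60, 66, 63, 64, 67, 80, 133, 166, 167]
0.03 [108, 114, 69, 54, 63, 64, 63, 63, 62, 53, 43, 45, 54, 55, 46, 45, 53, 75, 124, 161, 166]
0.045 [108, 116, 60, 52, 61, 63, 63, 65, 82, 111, 86, 49, 54, 62, 64, 63, 66, 88, 135, 163, 165]
```

Both tray blocks are centred, with ribs at (0.607, −0.306) and (0.519, −0.308). As a seating check I'll touch the coarse block's upper edge with closed fingertips. If it is seated, contact should come at TCP z≈0.159.

Run:
```python
from h import *
s=bot.read_state();plan([.4898,.2814,.200],99.0,n=15,state=s)
```

```text
[[-0.32, -2.72, 0.18], np.float64(-0.078)],[[-0.3, -2.72, 0.18], np.float64(-0.078)],[[-0.28, -2.72, 0.18], np.float64(-0.078)],[[-0.26, -2.73, 0.18], np.float64(-0.078)],[[-0.23, -2.73, 0.18], np.float64(-0.078)]
[[-0.21, -2.73, 0.18], np.float64(-0.078)],[[-0.19, -2.73, 0.18], np.float64(-0.078)],[[-0.17, -2.73, 0.18], np.float64(-0.078)],[[-0.14, -2.73, 0.18], np.float64(-0.078)],[[-0.12, -2.74, 0.18], np.float64(-0.078)]
[[-0.1, -2.74, 0.18], np.float64(-0.078)],[[-0.08, -2.74, 0.18], np.float64(-0.078)],[[-0.05, -2.74, 0.18], np.float64(-0.078)],[[-0.03, -2.74, 0.18], np.float64(-0.078)],[[-0.01, -2.74, 0.18], np.float64(-0.078)]
L 0.412 turn -1.17 rows 15
```

{"fn": "send_rows", "kwargs": {"motion": [[[-0.32,-2.72,0.18],-0.078],[[-0.3,-2.72,0.18],-0.078],[[-0.28,-2.72,0.18],-0.078],[[-0.26,-2.73,0.18],-0.078],[[-0.23,-2.73,0.18],-0.078]], "hand": 1, "force": 10}}

```text
t: 41.62
eef_pos: [0.5316, 0.0102, 0.2184]
ee_rot: [0.001, 0.999, 0.036, 0.001]
force: [0.3, -0.8, -0.2]
opening: 0.0271
gripper_force: 0.0
```

{"fn": "send_rows", "kwargs": {"motion": [[[-0.21,-2.73,0.18],-0.078],[[-0.19,-2.73,0.18],-0.078],[[-0.17,-2.73,0.18],-0.078],[[-0.14,-2.73,0.18],-0.078],[[-0.12,-2.74,0.18],-0.078]]}}

```text
t: 42.03
eef_pos: [0.5114, 0.146, 0.2095]
ee_rot: [0.0, 0.998, 0.056, 0.001]
force: [0.2, 0.2, 0.0]
opening: 0.0007
gripper_force: 0.0
```

{"fn": "send_rows", "kwargs": {"motion": [[[-0.1,-2.74,0.18],-0.078],[[-0.08,-2.74,0.18],-0.078],[[-0.05,-2.74,0.18],-0.078],[[-0.03,-2.74,0.18],-0.078],[[-0.01,-2.74,0.18],-0.078]]}}

```text
t: 42.45
eef_pos: [0.4911, 0.2818, 0.2004]
ee_rot: [0.0, 0.997, 0.077, 0.001]
force: [0.5, 0.1, 0.4]
opening: 0.0
gripper_force: 0.0
```

{"fn": "send_rows", "kwargs": {"motion": [[[0,0,0],0],[[0,0,0],0],[[0,0,1.0],0],[[0,0,1.0],0],[[0,0,0.5],0]]}}

```text
t: 42.87
eef_pos: [0.4895, 0.2796, 0.1735]
ee_rot: [0.001, 0.997, 0.077, -0.001]
force: [-1.1, 0.2, -0.1]
opening: 0.0004
gripper_force: 0.0
```

{"fn": "send_rows", "kwargs": {"motion": [[[0,0,0.4],0],[[0,0,0.2],0],[[0,0,0.2],0],[[0,0,0],0],[[0,0,0],0]]}}

```text
t: 43.28
eef_pos: [0.4892, 0.2823, 0.1674]
ee_rot: [-0.0, 0.997, 0.079, 0.0]
force: [-0.0, -0.0, -0.2]
opening: 0.0002
gripper_force: 0.0
```

```bash
python3 go.py
```

```text
tcp [0.4893 0.2824 0.1676] F [ 0.164   0.0699 -0.0437] T [ 0.0134  0.0114 -0.008 ] tilt 0.04 yaw 99.02
to go tool cm [3.0349 0.1003 1.6932]
```

Free at 0.1676. I'll step down gently.

{"fn": "send_rows", "kwargs": {"motion": [[[0,0,0.15],0],[[0,0,0.15],0],[[0,0,0.1],0],[[0,0,0],0],[[0,0,0],0]]}}

```text
t: 43.9
eef_pos: [0.4891, 0.2822, 0.1632]
ee_rot: [0.0, 0.997, 0.078, -0.0]
force: [0.4, -0.5, -0.5]
opening: 0.0005
gripper_force: 0.0
```

{"fn": "send_rows", "kwargs": {"motion": [[[0,0,0.1],0],[[0,0,0.1],0],[[0,0,0],0],[[0,0,0],0],[[0,0,0],0]]}}

```text
t: 44.32
eef_pos: [0.4891, 0.2823, 0.1613]
ee_rot: [-0.0, 0.997, 0.079, 0.0]
force: [0.1, -1.2, -0.3]
opening: 0.0006
gripper_force: 0.0
```

{"fn": "send_rows", "kwargs": {"motion": [[[0,0,0.1],0],[[0,0,0.1],0],[[0,0,0],0],[[0,0,0],0],[[0,0,0],0]]}}

```text
t: 44.73
eef_pos: [0.4892, 0.2823, 0.1594]
ee_rot: [-0.0, 0.997, 0.079, 0.0]
force: [-0.2, 0.1, 0.5]
opening: 0.0007
gripper_force: 0.4
```

{"fn": "send_rows", "kwargs": {"motion": [[[0,0,0.1],0],[[0,0,0.1],0],[[0,0,0],0],[[0,0,0],0],[[0,0,0],0]]}}

```text
t: 45.15
eef_pos: [0.4893, 0.2824, 0.1588]
ee_rot: [-0.0, 0.997, 0.078, 0.0]
force: [-1.1, 0.1, 9.5]
opening: 0.0004
gripper_force: 4.9
```

The contact at TCP z≈0.159 is what a seated block gives, and it is stiff. I'll retreat and hand in.

{"fn": "send_rows", "kwargs": {"motion": [[[0,0,-0.5],0],[[-0.3,0,-1.0],0],[[-0.5,0,-2.0],0],[[-0.5,0,-2.5],0],[[0,0,-2.0],0]]}}

```text
t: 45.57
eef_pos: [0.4752, 0.2803, 0.2388]
ee_rot: [-0.0, 0.997, 0.079, -0.0]
force: [0.4, 0.6, 0.3]
opening: 0.0004
gripper_force: 0.0
```

{"fn": "send_rows", "kwargs": {"motion": [[[0,0,0],0],[[0,0,0],0],[[0,0,0],0],[[0,0,0],0],[[0,0,0],0]]}}

```text
t: 45.98
eef_pos: [0.4758, 0.2799, 0.2361]
ee_rot: [0.001, 0.997, 0.079, -0.001]
force: [0.2, -0.7, -0.6]
opening: 0.0006
gripper_force: 0.0
```

```bash
python3 seat.py; python3 -c "
from bench import bot
print(bot.read_state()['eef_pos']); print(bot.close_job())"
```

```text
top rib c [200.6 210.2] [196 206  11  10  79] [[195.10000610351562, 206.5], [204.8000030517578, 204.89999389648438], [206.1999969482422, 213.5], [196.5, 215.10000610351562]]
  dark [ 173  205   57   40 1180] [[172.6999969482422, 208.0], [225.1999969482422, 200.3000030517578], [230.6999969482422, 237.60000610351562], [178.1999969482422, 245.3000030517578]]
scene rib c [404.6 234.2] [399 227  12  16 118] [[398.0, 239.60000610351562], [403.5, 225.8000030517578], [411.20001220703125, 228.89999389648438], [405.70001220703125, 242.6999969482422]]
  dark [ 379  218   59   46 1470] [[378.6000061035156, 246.0], [391.8999938964844, 214.89999389648438], [445.8999938964844, 238.10000610351562], [432.70001220703125, 269.1000061035156]]
tri rib [[530.1 287.3  82.9]]
[0.47600169 0.28005504 0.23638362]
the job is handed in; nothing more can be done
None
```

I handed the job in at about 46 s (no verdict came back), with the coarse block in the holder's pocket (its upper edge met a fingertip touch at seated height), the medium in the near bay, the smooth in the far bay, and the bottle, jar and scale not touched as far as I could tell.

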